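# Ready the table-top skewer grill

## Robot

A 6-joint arm with a two-finger parallel gripper is mounted at the origin on the work surface. World frame = base frame: x ahead of the robot, y to its left, z up, the work surface at z = 0. Lengths are in m, angles in degrees, forces in N, time in s.
With the tool pointing down it reaches from about 0.375 to 0.825 m from the base axis. Payload 5.5 kg.
Tool frame: the origin (TCP) lies at the very end of the fingers, on their centre line; the grasp point (between the pads) lies 19 mm behind it; z points along the fingers, y is the line along which they close (so a half turn about z gives the same grasp; the last joint's range is limited). The gripper opens to 85 mm and grips with 20 to 120 N. Pads are 22 mm wide; open, the fingers measure 114 mm over their backs; the gripper's body (76 mm by 85 mm) begins 54 mm behind the grasp point. The pads swing forward as they close: fully open they stand 13 mm farther back than shut.
Start: joints at [-72.193, 17.962, -2.699, 69.339, 0, 90], TCP at [0.183, -0.571, 0.205] pointing down, gripper open.
Joint ranges: [-152.73, 152.73], [-39.44, 99.34], [-58.76, 71.6], [-118.89, 123.64], [-81.53, 83.1], [-180, 180]. Speed limits (degrees/s): [136.94, 136.94, 172.46, 180, 180, 180].

## Interface

Orientations are given as a 3x3 rotation matrix whose columns are the frame's x, y, z axes.
In Python, from cell import robot gives the robot as it stands.
- The arm moves only by the tool servo_tool, never from a script. Its argument "series" is a list of rows, each a list of 7 numbers: the turn, a rotation vector about the tool's x, y, z in rad, then the shift along the tool's x, y, z in cm, then the finger opening in cm, from 0 to 8.54. In form: [[ax, ay, az, tx, ty, tz, grip], ...]. A call has exactly 8 rows; each row shifts and turns the commanded pose from where the row before left it, along the tool's axes as they then stand; what a row does not reach is not made up. A row lasts 1/8 s, in which the tool goes at most 62.5 mm and 10.7 degrees, less where a joint would pass 70% of its speed; a pose out of reach is approached as far as the arm can. A call is refused whole if a number of a shift passes 6.25 or a number of a turn 0.188, either way. A call with a gripper value outside its range is refused whole. The fingers move at their own pace and stop on an object; "grip_force" is the grip in N (left out, the last holds). Time passes only in rows, so rows that do not move let the fingers close, or fill a call up. It gives the time, the measured TCP pose, the force, the opening and the grip force at its end, in the units of the state.
- robot.read_state(): the state, without advancing time (a new reading comes with each control period).
- robot.read_camera(name): name is "scene" or "top" or "wrist"; returns (picture, depth): 400x640x3 uint8, red, green, blue; 400x640 float32, m along the optical axis (not along the pixel's ray), 0 where there is no reading.
- robot.camera_params(name): a dict with "fx", "fy", "cx", "cy" (pixels), "world_from_camera" (4x4, takes a point from camera to world coordinates). Camera axes: x right, y down, z forward; pixel columns grow to the right and rows downward; lengths in m; the calibration is good to about 2 mm. The wrist camera is an equidistant fisheye: a pixel r from the principal point sees the ray r / f radians off the axis. A picture is of the moment at which its call begins: read the wrist's pose just before it. camera_params takes no time and is no camera call; for the wrist camera it gives the pose at the moment of the call.
- robot.sign_off(): hands the job in; it is judged then, once.
The state is a dict: "t": time; "qpos": joint angles; "qvel": joint speeds; "joint_torque": joint torques, N m; "ee_pos": TCP position; "tool_rot": TCP orientation; "contact_force": force on the tool from outside, world axes, zero at the start; "ft_torque": the same for the moment, N m; "gripper_width": finger opening in m; "gripper_force": force on a finger pad.
Only numpy, scipy, OpenCV 4.12 (cv2) and the standard library are available. Lean on these libraries where they do the work, as an engineer would, in place of code of your own. Each camera call takes 0.05 s, during which the arm holds its last target. There are 200 camera calls.

## Task

Get the table grill ready and light it: of the two gas cartridges standing on the counter, lay the fuller one (they look alike, so judge by weight) on its side in the saddles behind the grill with its valve towards the regulator, and leave the other standing upright on the counter. Rest every skewer square across the two long rails, food hanging in the gap between them, handles to the front, away from the cartridge, and no skewer touching another. Only when all that is in place turn the gas knob clockwise to its stop; do not disturb the oil bottle, pepper mill and bowl.

Things in the scene. Friction and masses are not known exactly. Their poses are not given: they have to be found in the camera images.
- grate (a point): centre of the table grill's open top (fixed), level with the flat tops of its two long rails, 95 mm above the counter. The trough below is 75 mm deep, inside 240 mm long (y) and 130 mm wide (x); the rails are its long walls, 12 mm thick, centred at x = -71 and +71 mm; the end walls are 7 mm lower. x points to the rear (cartridge bay), -x is the front, z up
- cradle (a point): where the middle of the lying cartridge belongs, 51 mm above the counter, on the axis of two low V saddles behind the rear rail (150 mm behind, 63 mm left of grate). It lies along y, valve to +y, where the regulator block (top 40 mm above the counter) starts 69 mm away; opposite a low lip 67 mm away. Saddles touch the tin 28 to 36 mm from this point, up to 16 mm below the axis; rail 73 mm away
- grill: the whole grill, fixed, 290 mm deep (x) and 343 mm long (y) over its base; origin on the counter under the grate point, same axes
- gas_knob (a joint): gas knob: 0 is off (as at the start), growing as it is turned clockwise seen from above, to its stop at 1.4 rad; stays where it is left
- gas_knob_grip (a point): centre of the gas knob's grip bar, on its vertical axis, at the height to grip; the knob sits on top of the control box (top 52 mm above the counter) at the left (+y) end of the grill. The bar is 14 mm thick and 42 mm long, its top 7 mm above this point; the point turns with the knob and the bar runs along its x axis
- cartridge_1_mid (a point): middle (half-way up) of a closed gas cartridge: white tin 62 mm in diameter, 110 mm tall, the lowest 92 mm full width, then a bare-metal dome and collar 30 mm across at the valve; z points from base to valve. It starts upright on the counter. Two of the three are present, alike to look at; one weighs 275 to 325 g, the other 110 to 170 g
- cartridge_2_mid (a point): middle (half-way up) of a closed gas cartridge: white tin 62 mm in diameter, 110 mm tall, the lowest 92 mm full width, then a bare-metal dome and collar 30 mm across at the valve; z points from base to valve. It starts upright on the counter. Two of the three are present, alike to look at; one weighs 275 to 325 g, the other 110 to 170 g
- cartridge_3_mid (a point): middle (half-way up) of a closed gas cartridge: white tin 62 mm in diameter, 110 mm tall, the lowest 92 mm full width, then a bare-metal dome and collar 30 mm across at the valve; z points from base to valve. It starts upright on the counter. Two of the three are present, alike to look at; one weighs 275 to 325 g, the other 110 to 170 g
- cartridge_1_valve (a point): valve tip of the same cartridge, 55 mm above its middle along its axis
- cartridge_2_valve (a point): valve tip of the same cartridge, 55 mm above its middle along its axis
- cartridge_3_valve (a point): valve tip of the same cartridge, 55 mm above its middle along its axis
- skewer_1_mid (a point): middle of a skewer's food, on its axis. The food is a firm square bar 26 x 26 mm, 90 mm long (cheese, pepper, courgette) on a flat steel blade 8 mm wide, 4 mm thick, bare to 108 mm on the +x side and to 95 mm on the -x side, then a wooden handle 14 mm thick to 175 mm. x: handle to tip, z up. About 110 g, balanced within 10 mm. Starts flat on the board. Two or three are present
- skewer_2_mid (a point): middle of a skewer's food, on its axis. The food is a firm square bar 26 x 26 mm, 90 mm long (cheese, pepper, courgette) on a flat steel blade 8 mm wide, 4 mm thick, bare to 108 mm on the +x side and to 95 mm on the -x side, then a wooden handle 14 mm thick to 175 mm. x: handle to tip, z up. About 110 g, balanced within 10 mm. Starts flat on the board. Two or three are present
- skewer_3_mid (a point): middle of a skewer's food, on its axis. The food is a firm square bar 26 x 26 mm, 90 mm long (cheese, pepper, courgette) on a flat steel blade 8 mm wide, 4 mm thick, bare to 108 mm on the +x side and to 95 mm on the -x side, then a wooden handle 14 mm thick to 175 mm. x: handle to tip, z up. About 110 g, balanced within 10 mm. Starts flat on the board. Two or three are present
- skewer_1_handle (a point): middle of that skewer's handle, 135 mm from the middle of the food towards -x
- skewer_2_handle (a point): middle of that skewer's handle, 135 mm from the middle of the food towards -x
- skewer_3_handle (a point): middle of that skewer's handle, 135 mm from the middle of the food towards -x
- board: wooden prep board, fixed, 340 mm (x) by 260 mm (y), 16 mm thick; origin under its centre
- oil_bottle: bystander: oil bottle, 60 mm in diameter, 220 mm tall; origin under its centre
- pepper_mill: bystander: wooden pepper mill, 52 mm in diameter, 150 mm tall; origin under its centre
- sauce_bowl: bystander: white bowl, 110 mm in diameter, 50 mm tall; origin under its centre
Not all that is in view belongs to the job. What is shaped like the part that bears cartridge_3_mid but blue or purple is not meant.

How it is judged (in metres and radians):
On the way:
1. the fuller cartridge lies in the saddles and every skewer rests across the rails, with the gas still off (((x of cartridge_1_mid in the frame of cradle between -0.01 and 0.01 m and y of cartridge_1_mid in the frame of cradle between -0.018 and 0.018 m and z of cartridge_1_mid in the frame of cradle between -0.008 and 0.008 m and angle between the z axis of cartridge_1_mid and the y axis of cradle, either way round below 0.15 rad and y of cartridge_1_valve in the frame of cradle above 0.03 m and linear speed of cartridge_1 below 0.02 m/s) or (x of cartridge_2_mid in the frame of cradle between -0.01 and 0.01 m and y of cartridge_2_mid in the frame of cradle between -0.018 and 0.018 m and z of cartridge_2_mid in the frame of cradle between -0.008 and 0.008 m and angle between the z axis of cartridge_2_mid and the y axis of cradle, either way round below 0.15 rad and y of cartridge_2_valve in the frame of cradle above 0.03 m and linear speed of cartridge_2 below 0.02 m/s) or (x of cartridge_3_mid in the frame of cradle between -0.01 and 0.01 m and y of cartridge_3_mid in the frame of cradle between -0.018 and 0.018 m and z of cartridge_3_mid in the frame of cradle between -0.008 and 0.008 m and angle between the z axis of cartridge_3_mid and the y axis of cradle, either way round below 0.15 rad and y of cartridge_3_valve in the frame of cradle above 0.03 m and linear speed of cartridge_3 below 0.02 m/s)) and (((height (world z) of cartridge_1_mid between 0.045 and 0.065 m and angle between cartridge_1_mid's own z axis and vertical below 0.1 rad) and contact force between cartridge_1 and anything else below 2.2 N) or ((height (world z) of cartridge_2_mid between 0.045 and 0.065 m and angle between cartridge_2_mid's own z axis and vertical below 0.1 rad) and contact force between cartridge_2 and anything else below 2.2 N) or ((height (world z) of cartridge_3_mid between 0.045 and 0.065 m and angle between cartridge_3_mid's own z axis and vertical below 0.1 rad) and contact force between cartridge_3 and anything else below 2.2 N)) and ((x of cartridge_1_mid in the frame of cradle between -0.01 and 0.01 m and y of cartridge_1_mid in the frame of cradle between -0.018 and 0.018 m and z of cartridge_1_mid in the frame of cradle between -0.008 and 0.008 m and angle between the z axis of cartridge_1_mid and the y axis of cradle, either way round below 0.15 rad and y of cartridge_1_valve in the frame of cradle above 0.03 m and linear speed of cartridge_1 below 0.02 m/s) or (height (world z) of cartridge_1_mid between 0.045 and 0.065 m and angle between cartridge_1_mid's own z axis and vertical below 0.1 rad)) and ((x of cartridge_2_mid in the frame of cradle between -0.01 and 0.01 m and y of cartridge_2_mid in the frame of cradle between -0.018 and 0.018 m and z of cartridge_2_mid in the frame of cradle between -0.008 and 0.008 m and angle between the z axis of cartridge_2_mid and the y axis of cradle, either way round below 0.15 rad and y of cartridge_2_valve in the frame of cradle above 0.03 m and linear speed of cartridge_2 below 0.02 m/s) or (height (world z) of cartridge_2_mid between 0.045 and 0.065 m and angle between cartridge_2_mid's own z axis and vertical below 0.1 rad)) and ((x of cartridge_3_mid in the frame of cradle between -0.01 and 0.01 m and y of cartridge_3_mid in the frame of cradle between -0.018 and 0.018 m and z of cartridge_3_mid in the frame of cradle between -0.008 and 0.008 m and angle between the z axis of cartridge_3_mid and the y axis of cradle, either way round below 0.15 rad and y of cartridge_3_valve in the frame of cradle above 0.03 m and linear speed of cartridge_3 below 0.02 m/s) or (height (world z) of cartridge_3_mid between 0.045 and 0.065 m and angle between cartridge_3_mid's own z axis and vertical below 0.1 rad)) and x of skewer_1_mid in the frame of grate between -0.022 and 0.022 m and y of skewer_1_mid in the frame of grate between -0.108 and 0.108 m and z of skewer_1_mid in the frame of grate between -0.003 and 0.008 m and angle between the x axis of each of skewer_1_mid, skewer_2_mid, skewer_3_mid and the x axis of grate, either way round below 0.2 rad and x of each of skewer_1_handle, skewer_2_handle, skewer_3_handle in the frame of grate below -0.09 m and linear speed of each of skewer_1, skewer_2, skewer_3 below 0.02 m/s and x of skewer_2_mid in the frame of grate between -0.022 and 0.022 m and y of skewer_2_mid in the frame of grate between -0.108 and 0.108 m and z of skewer_2_mid in the frame of grate between -0.003 and 0.008 m and x of skewer_3_mid in the frame of grate between -0.022 and 0.022 m and y of skewer_3_mid in the frame of grate between -0.108 and 0.108 m and z of skewer_3_mid in the frame of grate between -0.003 and 0.008 m and contact force between skewer_1 and skewer_2 below 0.03 N and contact force between each of skewer_1, skewer_2 and skewer_3 below 0.03 N and value of joint gas_knob below 0.25 rad), for 0.2 s.
At the end, for the whole second after the job is handed in: Fuller cartridge at rest in the saddles (10 mm sideways, 18 mm lengthwise, 0.15 rad), valve to the regulator, the other upright on the counter; all skewers across both rails, food within 22 mm of mid-gap, 0.2 rad of square, handles in front, none touching; knob past 1.2 of 1.4 rad (((x of cartridge_1_mid in the frame of cradle between -0.01 and 0.01 m and y of cartridge_1_mid in the frame of cradle between -0.018 and 0.018 m and z of cartridge_1_mid in the frame of cradle between -0.008 and 0.008 m and angle between the z axis of cartridge_1_mid and the y axis of cradle, either way round below 0.15 rad and y of cartridge_1_valve in the frame of cradle above 0.03 m and linear speed of cartridge_1 below 0.02 m/s) or (x of cartridge_2_mid in the frame of cradle between -0.01 and 0.01 m and y of cartridge_2_mid in the frame of cradle between -0.018 and 0.018 m and z of cartridge_2_mid in the frame of cradle between -0.008 and 0.008 m and angle between the z axis of cartridge_2_mid and the y axis of cradle, either way round below 0.15 rad and y of cartridge_2_valve in the frame of cradle above 0.03 m and linear speed of cartridge_2 below 0.02 m/s) or (x of cartridge_3_mid in the frame of cradle between -0.01 and 0.01 m and y of cartridge_3_mid in the frame of cradle between -0.018 and 0.018 m and z of cartridge_3_mid in the frame of cradle between -0.008 and 0.008 m and angle between the z axis of cartridge_3_mid and the y axis of cradle, either way round below 0.15 rad and y of cartridge_3_valve in the frame of cradle above 0.03 m and linear speed of cartridge_3 below 0.02 m/s)) and (((height (world z) of cartridge_1_mid between 0.045 and 0.065 m and angle between cartridge_1_mid's own z axis and vertical below 0.1 rad) and contact force between cartridge_1 and anything else below 2.2 N) or ((height (world z) of cartridge_2_mid between 0.045 and 0.065 m and angle between cartridge_2_mid's own z axis and vertical below 0.1 rad) and contact force between cartridge_2 and anything else below 2.2 N) or ((height (world z) of cartridge_3_mid between 0.045 and 0.065 m and angle between cartridge_3_mid's own z axis and vertical below 0.1 rad) and contact force between cartridge_3 and anything else below 2.2 N)) and ((x of cartridge_1_mid in the frame of cradle between -0.01 and 0.01 m and y of cartridge_1_mid in the frame of cradle between -0.018 and 0.018 m and z of cartridge_1_mid in the frame of cradle between -0.008 and 0.008 m and angle between the z axis of cartridge_1_mid and the y axis of cradle, either way round below 0.15 rad and y of cartridge_1_valve in the frame of cradle above 0.03 m and linear speed of cartridge_1 below 0.02 m/s) or (height (world z) of cartridge_1_mid between 0.045 and 0.065 m and angle between cartridge_1_mid's own z axis and vertical below 0.1 rad)) and ((x of cartridge_2_mid in the frame of cradle between -0.01 and 0.01 m and y of cartridge_2_mid in the frame of cradle between -0.018 and 0.018 m and z of cartridge_2_mid in the frame of cradle between -0.008 and 0.008 m and angle between the z axis of cartridge_2_mid and the y axis of cradle, either way round below 0.15 rad and y of cartridge_2_valve in the frame of cradle above 0.03 m and linear speed of cartridge_2 below 0.02 m/s) or (height (world z) of cartridge_2_mid between 0.045 and 0.065 m and angle between cartridge_2_mid's own z axis and vertical below 0.1 rad)) and ((x of cartridge_3_mid in the frame of cradle between -0.01 and 0.01 m and y of cartridge_3_mid in the frame of cradle between -0.018 and 0.018 m and z of cartridge_3_mid in the frame of cradle between -0.008 and 0.008 m and angle between the z axis of cartridge_3_mid and the y axis of cradle, either way round below 0.15 rad and y of cartridge_3_valve in the frame of cradle above 0.03 m and linear speed of cartridge_3 below 0.02 m/s) or (height (world z) of cartridge_3_mid between 0.045 and 0.065 m and angle between cartridge_3_mid's own z axis and vertical below 0.1 rad)) and x of skewer_1_mid in the frame of grate between -0.022 and 0.022 m and y of skewer_1_mid in the frame of grate between -0.108 and 0.108 m and z of skewer_1_mid in the frame of grate between -0.003 and 0.008 m and angle between the x axis of each of skewer_1_mid, skewer_2_mid, skewer_3_mid and the x axis of grate, either way round below 0.2 rad and x of each of skewer_1_handle, skewer_2_handle, skewer_3_handle in the frame of grate below -0.09 m and linear speed of each of skewer_1, skewer_2, skewer_3 below 0.02 m/s and x of skewer_2_mid in the frame of grate between -0.022 and 0.022 m and y of skewer_2_mid in the frame of grate between -0.108 and 0.108 m and z of skewer_2_mid in the frame of grate between -0.003 and 0.008 m and x of skewer_3_mid in the frame of grate between -0.022 and 0.022 m and y of skewer_3_mid in the frame of grate between -0.108 and 0.108 m and z of skewer_3_mid in the frame of grate between -0.003 and 0.008 m and contact force between skewer_1 and skewer_2 below 0.03 N and contact force between each of skewer_1, skewer_2 and skewer_3 below 0.03 N and value of joint gas_knob above 1.2 rad).
It fails at once if the oil bottle, pepper mill or sauce bowl is shifted more than 30 mm or tipped (distance of any of oil_bottle, pepper_mill, sauce_bowl from where it was at the start of the episode above 0.03 m or angle between any of oil_bottle, pepper_mill, sauce_bowl's own z axis and vertical above 0.4 rad).
Of cartridge_1, cartridge_3 only 1 to 1 are there at a start; the rules pass over those that are not, and their reading is None.
Of skewer_1, skewer_2, skewer_3 only 2 to 3 are there at a start; the rules pass over those that are not, and their reading is None.
At some moment in a run one of skewer_1, skewer_2, skewer_3 may be knocked a few centimetres aside while the robot is not near it.
It also fails if it takes over 208 s, if anything falls off the work surface, if the arm or the gripper's body presses on something with over 40 N, if the wrist force passes 120 N, or if a joint passes its speed limit or range.

## Working session

There is one attempt and no reset: what is moved stays moved. The work goes in short steps, Python scripts to look and compute and a tool call to move; the robot and the scene stay as the last step left them, time stands still between calls to the robot, and variables do not carry over. Pictures are saved under pics/ and viewed, at most 14 in all, crops included, and the job is handed in when it is done.

Besides the shell and the picture viewer there is one more tool, called after ">>>" by a JSON object that holds its "op" and its "data", one argument or row to a line. servo_tool: Moves the arm, as the interface text tells. Its arguments: {"type":"object","properties":{"series":{"type":"array"},"grip_force":{"type":"number"}},"required":["series"]}

```bash
ls; mkdir -p pics
cat > h.py <<'E'
import numpy as np, cv2
from cell import robot
def cam(n):
    im,d=robot.read_camera(n); p=robot.camera_params(n); return im,d,p
def save(im,f): cv2.imwrite('pics/'+f,cv2.cvtColor(im,cv2.COLOR_RGB2BGR))
def pts(d,p):
    v,u=np.mgrid[0:400,0:640]
    c=np.stack([(u-p['cx'])/p['fx']*d,(v-p['cy'])/p['fy']*d,d,np.ones_like(d)],-1)
    return (c@np.array(p['world_from_camera']).T)[...,:3]
def ray(u,v,z,p):
    T=np.array(p['world_from_camera']); r=T[:3,:3]@np.array([(u-p['cx'])/p['fx'],(v-p['cy'])/p['fy'],1]); o=T[:3,3]
    return o+r*(z-o[2])/r[2]
E
python3 - <<'E'
from h import *
for n in ['top','scene']:
    im,d,p=cam(n); save(im,n+'0.png'); np.savez(n+'0.npz',im=im,d=d)
    print(n,{k:np.round(v,4).tolist() for k,v in p.items()},(d>0).mean())
s=robot.read_state(); print(s)
E
```

```text
pics
top {'fx': 518.3115, 'fy': 518.3115, 'cx': 315.6358, 'cy': 187.4989, 'world_from_camera': [[0.0093, -0.997, 0.0769, 0.4385], [-0.9999, -0.0086, 0.0095, -0.0447], [-0.0088, -0.077, -0.997, 1.8229], [0.0, 0.0, 0.0, 1.0]]} 0.9958203125
scene {'fx': 374.5458, 'fy': 374.5458, 'cx': 319.8033, 'cy': 200.5376, 'world_from_camera': [[0.6919, 0.3943, -0.6048, 1.2603], [0.7217, -0.3568, 0.5931, -0.7391], [0.018, -0.8469, -0.5315, 0.7034], [0.0, 0.0, 0.0, 1.0]]} 0.99362890625
{'t': 0.1, 'qpos': array([-7.21923046e+01,  1.79997993e+01, -2.74805266e+00,  6.93400251e+01,
       -4.40241911e-04,  9.00007861e+01]), 'qvel': array([ 0.04339831, -0.0918039 ,  0.07257948, -0.1012373 ,  0.02896858,
        0.02352959]), 'joint_torque': array([-4.51610422e-04, -5.40765882e+01,  3.40541589e+01,  1.11918419e-02,
        6.17820069e-05,  1.71985306e-05]), 'ee_pos': array([ 0.18332075, -0.57072289,  0.20422779]), 'tool_rot': array([[ 9.52092518e-01,  3.05809761e-01, -4.76370152e-04],
       [ 3.05810132e-01, -9.52091402e-01,  1.45791037e-03],
       [-7.70470376e-06, -1.53374438e-03, -9.99998824e-01]]), 'contact_force': array([-1.08068863, -0.30247776, -0.45790684]), 'ft_torque': array([-0.03737842,  0.0604428 , -0.00171124]), 'gripper_force': 0.0, 'gripper_width': 0.08530236935012421}
```

View pics/top0.png

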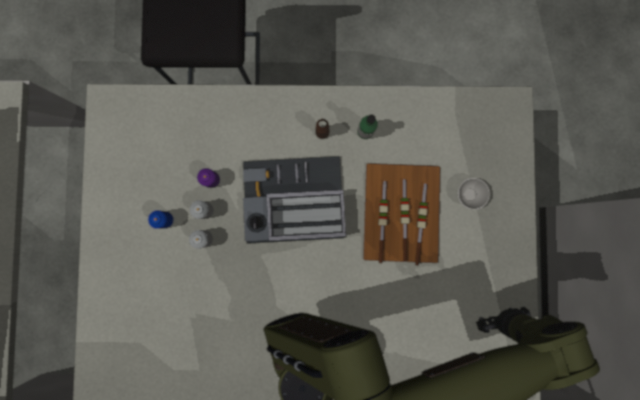

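View pics/scene0.png

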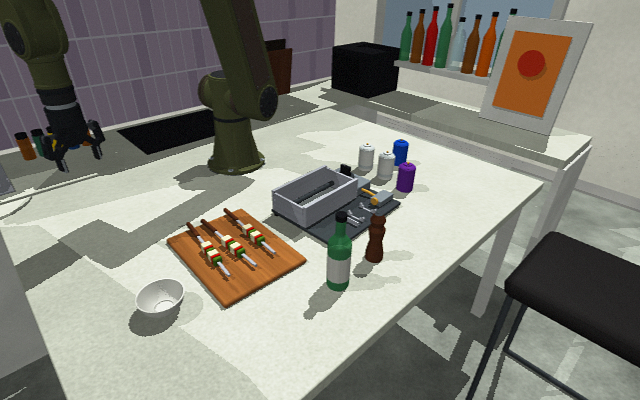

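The top view shows two white tins at (200,210) and (200,239). Blue (160,219) and purple (208,178) are decoys of the same shape, so I choose the white ones. There are three skewers on the board at (383,215), (405,213) and (422,215), with handles already to the front. The grill trough is at (307,216), the saddles at (290,172) and the knob at (256,222). The bowl (474,193), mill (322,128) and bottle (368,125) are bystanders. Next I measure.

Run:
```python
from h import *
Z=np.load('top0.npz'); im,d=Z['im'],Z['d']; p=robot.camera_params('top'); P=pts(d,p)
def rect(m,nm):
    n,l,st,c=cv2.connectedComponentsWithStats(m.astype(np.uint8))
    for i in range(1,n):
        if st[i,4]<12: continue
        q=P[l==i]; r=cv2.minAreaRect((q[:,:2]*1000).astype(np.float32))
        print(nm,'px',np.round(c[i]),'n',st[i,4],'rect c',np.round(r[0],1),'sz',np.round(r[1],1),'a',round(r[2],1),'z med/max',np.round([np.median(q[:,2]),q[:,2].max()],3))
roi=np.zeros((400,640),bool); roi[100:275,130:520]=1
z=P[...,2]
sub=roi.copy(); print('counter z',np.median(z[250:270,180:300]))
rect(roi&(z>.085)&(z<.103),'rails')
rect(roi&(z>.03),'tall')
g=np.zeros_like(roi);g[150:245,235:350]=1
rect(g&(z>.006),'grill')
b=np.zeros_like(roi);b[155:270,355:450]=1
rect(b&(z>.008)&(z<.06),'board')
hsv=cv2.cvtColor(im,cv2.COLOR_RGB2HSV)
crop=cv2.resize(im[150:270,140:450],None,fx=2.58,fy=2.58,interpolation=cv2.INTER_CUBIC); save(crop,'crop0.png')
```

```text
counter z 0.00010661282157997665
rails px [206. 177.] n 203 rect c [606.2 341.9] sz [58.4 60.5] a 2.1 z med/max [0.097 0.103]
rails px [305. 195.] n 331 rect c [531.8   7.7] sz [ 54.3 255.4] a 2.9 z med/max [0.094 0.103]
rails px [199. 209.] n 211 rect c [497.1 362.8] sz [61.  58.3] a 41.6 z med/max [0.096 0.103]
rails px [343. 216.] n 33 rect c [ 479.3 -120.4] sz [50.2  7. ] a 0.3 z med/max [0.089 0.096]
rails px [157. 219.] n 211 rect c [462.  501.4] sz [60.3 60. ] a 0.5 z med/max [0.097 0.103]
rails px [269. 223.] n 44 rect c [453.8 126.4] sz [70.1  7.6] a 0.8 z med/max [0.091 0.102]
rails px [254. 222.] n 53 rect c [454.8 175.6] sz [40.9 14.4] a 5.5 z med/max [0.095 0.103]
rails px [308. 236.] n 286 rect c [ 4.127e+02 -4.000e-01] sz [ 34.9 253.2] a 8.2 z med/max [0.094 0.103]
rails px [198. 239.] n 219 rect c [396.7 362.2] sz [59.7 62.2] a 0.5 z med/max [0.096 0.103]
tall px [367. 126.] n 368 rect c [ 627.9 -115.7] sz [ 59.1 400.3] a 61.1 z med/max [0.145 1.823]
tall px [322. 128.] n 180 rect c [618.8 -48.3] sz [360.5  45.4] a 0.8 z med/max [0.125 1.823]
tall px [207. 177.] n 329
[... 704 characters left out ...]
73.8] a 17.5 z med/max [0.038 1.823]
tall px [200. 209.] n 337 rect c [483.9 173.4] sz [441.3  61.3] a 86.2 z med/max [0.096 1.823]
tall px [159. 219.] n 363 rect c [462.  501.2] sz [60.3 60.5] a 0.3 z med/max [0.096 0.119]
tall px [404. 248.] n 93 rect c [ 382.7 -192.1] sz [295.7 109.3] a 89.6 z med/max [0.036 1.823]
tall px [199. 239.] n 341 rect c [396.7 362.6] sz [59.7 63. ] a 0.5 z med/max [0.096 0.115]
tall px [381. 250.] n 80 rect c [ 365.5 -252.4] sz [14.1 85.8] a 87.1 z med/max [0.035 0.043]
grill px [293. 200.] n 8271 rect c [535.6  50.8] sz [301.9 368.4] a 4.0 z med/max [0.023 1.823]
board px [402. 213.] n 7029 rect c [ 491.  -326.7] sz [266.2 352.1] a 88.8 z med/max [0.017 0.056]
```

View pics/crop0.png

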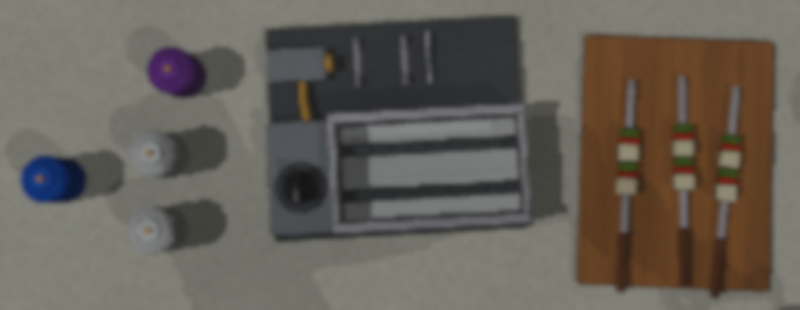

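```bash
cat >> h.py <<'E'
def line(q):
    c=q.mean(0); u,s,v=np.linalg.svd(q-c); return c,v[0]
def skew(n='top',im=None,d=None,p=None,box=(150,275,230,450)):
    if im is None: im,d,p=cam(n)
    P=pts(d,p); a=im.astype(int); m=np.zeros(d.shape,bool); m[box[0]:box[1],box[2]:box[3]]=1
    return P,a,m&(d>0)
E
python3 - <<'E'
from h import *
Z=np.load('top0.npz'); im,d=Z['im'],Z['d']; p=robot.camera_params('top')
P,a,m=skew('top',im,d,p); z=P[...,2]
sel=m&(z>.084)&(z<.105); q=P[sel]; q=q[(q[:,1]<.15)&(q[:,1]>-.15)]
r=cv2.minAreaRect((q[:,:2]*1000).astype(np.float32)); print('grate',r)
for lo,hi in((.49,.58),(.37,.45)):
    k=q[(q[:,0]>lo)&(q[:,0]<hi)&(abs(q[:,1])<.1)&(q[:,2]>.09)][:,:2]; c,v=line(k); print('rail',c,np.degrees(np.arctan2(v[1],v[0])),np.std((k-c)@[-v[1],v[0]]),len(k))
k=P[m&(z>.086)&(z<.11)]; k=k[k[:,1]>.15]; c,v=line(k[:,:2]); print('knob',cv2.minAreaRect((k[:,:2]*1000).astype(np.float32)),c,v,k[:,2].max())
# plate
k=P[m&(z>.012)]; k=k[k[:,1]>-.14]; print('plate',cv2.minAreaRect((k[:,:2]*1000).astype(np.float32)))
b=m.copy(); b[:,:355]=0
n,l,st,c=cv2.connectedComponentsWithStats((b&(z>.0245)&(z<.06)).astype(np.uint8))
for i in range(1,n):
    if st[i,4]<10: continue
    q=P[l==i]; cc,v=line(q[:,:2]); print(np.round(c[i]),st[i,4],'c',cc.round(4),'a',np.degrees(np.arctan2(v[1],v[0])).round(1),'ext',np.ptp((q[:,:2]-cc)@v).round(3),'mid',(cc+v*(((q[:,:2]-cc)@v).max()+((q[:,:2]-cc)@v).min())/2).round(4),'z',np.median(q[:,2]).round(3))
k=P[b&(z>.0395)&(z<.06)]; 
n,l,st,c=cv2.connectedComponentsWithStats((b&(z>.0385)&(z<.06)).astype(np.uint8))
for i in range(1,n):
    if st[i,4]>25: q=P[l==i]; print('food',c[i].round(),st[i,4],cv2.minAreaRect((q[:,:2]*1000).astype(np.float32)))
E
```

```text
grate ((481.0050048828125, 4.575263977050781), (154.20492553710938, 255.8345489501953), 3.548582077026367)
rail [ 0.55204829 -0.00176215] -86.26380040168888 0.003509234141868929 192
rail [0.40995608 0.00085749] -86.52700061862873 0.0034608185380473853 195
knob ((454.9654541015625, 174.32888793945312), (40.738468170166016, 13.001855850219727), 4.7054643630981445) [0.45486515 0.17424983] [-0.99848748 -0.05497959] 0.10518358739260192
plate ((489.240234375, 64.57936096191406), (406.2872619628906, 420.755615234375), 89.86152648925781)
[404. 219.] 375 c [ 0.4702 -0.3333] a -179.7 ext 0.282 mid [ 0.468  -0.3333] z 0.037
[383. 210.] 255 c [ 0.501 -0.259] a 177.0 ext 0.187 mid [ 0.5084 -0.2593] z 0.038
[421. 224.] 370 c [ 0.454 -0.389] a 173.8 ext 0.28 mid [ 0.4533 -0.3889] z 0.037
[381. 250.] 100 c [ 0.3637 -0.2521] a 177.6 ext 0.086 mid [ 0.3655 -0.2522] z 0.034
food [404. 211.] 135 ((499.59356689453125, -333.05609130859375), (25.439350128173828, 86.05926513671875), 89.71607971191406)
food [383. 208.] 67 ((509.0617370605469, -257.5483093261719), (51.592254638671875, 24.281892776489258), 1.142599105834961)
food [422. 214.] 132 ((486.58856201171875, -393.3070373535156), (26.132877349853516, 87.36246490478516), 82.91847229003906)
food [382. 221.] 46 ((462.9068298339844, -257.6032409667969), (27.33415985107422, 24.44184684753418), 0.17573505640029907)
```

```bash
cat >> h.py <<'E'
from scipy.spatial.transform import Rotation as Ro, Slerp
def rot(y,z):
    y=np.array(y,float);z=np.array(z,float);z/=np.linalg.norm(z);y-=z*(y@z);y/=np.linalg.norm(y);return np.stack([np.cross(y,z),y,z],1)
def plan(wps,start=None):
    """wps: (pos,rot or None,rows,grip cm); prints rows in calls of 8"""
    s=robot.read_state(); p,R=(s['ee_pos'],s['tool_rot']) if start is None else start
    out=[]
    for pos,rt,n,g in wps:
        pos=np.array(pos,float); rt=R if rt is None else rt
        sl=Slerp([0,1],Ro.from_matrix([R,rt])); p0=p
        for i in range(1,n+1):
            pi=p0+(pos-p0)*i/n; Ri=sl(i/n).as_matrix()
            rv=Ro.from_matrix(R.T@Ri).as_rotvec().round(3); t=(R.T@(pi-p)*100).round(2)
            out.append([*(rv+0).tolist(),*(t+0).tolist(),g])
            R=R@Ro.from_rotvec(rv).as_matrix() if False else R@Ro.from_rotvec(rv).as_matrix(); p=p+ (Rp:=0) if False else p+ (out[-1] and np.zeros(3)); p=pi
    while len(out)%8: out.append([0]*6+[out[-1][6]])
    a=np.array(out); print('max turn',abs(a[:,:3]).max(),'max shift',np.linalg.norm(a[:,3:6],axis=1).max())
    for i in range(0,len(out),8): print('['+','.join('['+','.join('%g'%v for v in r)+']' for r in out[i:i+8])+']')
    return p,R
E
sed -i 's/^            R=R@.*$/            R=R@Ro.from_rotvec(rv).as_matrix(); p=pi/' h.py
python3 - <<'E'
from h import *
G=rot([1,0,0],[0,1,-1]); s=robot.read_state()
sl=Slerp([0,1],Ro.from_matrix([s['tool_rot'],rot([1,0,0],[0,.02,-1])]))
plan([([.42,-.25,.30],sl(.5).as_matrix(),8,7.6),([.45,.05,.30],rot([1,0,0],[0,.02,-1]),7,7.6),([.397,.24,.2],G,6,7.6),([.397,.309,.108],G,3,7.6)])
E
```

```text
max turn 0.128 max shift 5.126928905299936
[[0.001,0.001,-0.079,4.04,-2.91,-1.19,7.6],[0,0.001,-0.078,4.26,-2.59,-1.19,7.6],[0.001,0.001,-0.079,4.45,-2.25,-1.18,7.6],[0.001,0.001,-0.079,4.62,-1.89,-1.17,7.6],[0.001,0.001,-0.079,4.75,-1.52,-1.17,7.6],[0,0.001,-0.078,4.86,-1.14,-1.16,7.6],[0.001,0.001,-0.079,4.93,-0.76,-1.16,7.6],[0.001,0.001,-0.079,4.98,-0.37,-1.15,7.6]]
[[0.001,0.001,-0.09,3.72,-2.18,0.05,7.6],[0,0.001,-0.09,3.9,-1.84,0.05,7.6],[0.001,0.002,-0.09,4.05,-1.48,0.06,7.6],[0.001,0.001,-0.09,4.16,-1.11,0.07,7.6],[0.001,0.001,-0.09,4.24,-0.73,0.07,7.6],[0.001,0.001,-0.09,4.29,-0.35,0.08,7.6],[0,0.001,-0.09,4.31,0.04,0.08,7.6],[0,0.128,0,3.13,-0.88,1.73,7.6]]
[[0,0.127,0,2.89,-0.88,2.11,7.6],[0,0.128,0,2.6,-0.88,2.46,7.6],[0,0.127,0,2.26,-0.88,2.77,7.6],[0,0.128,0,1.89,-0.88,3.04,7.6],[0,0.128,0,1.49,-0.88,3.25,7.6],[0,0,0,-0.54,0,3.79,7.6],[0,0,0,-0.54,0,3.79,7.6],[0,0,0,-0.54,0,3.79,7.6]]
```

>>> {"op": "servo_tool", "data": {
  "series": [
    [0,0,-0.08,4.05,-2.9,-1.2,7.6],
    [0,0,-0.08,4.25,-2.6,-1.2,7.6],
    [0,0,-0.08,4.45,-2.25,-1.2,7.6],
    [0,0,-0.08,4.6,-1.9,-1.2,7.6],
    [0,0,-0.08,4.75,-1.5,-1.2,7.6],
    [0,0,-0.08,4.85,-1.15,-1.2,7.6],
    [0,0,-0.08,4.95,-0.75,-1.2,7.6],
    [0,0,-0.08,5,-0.4,-1.2,7.6]
  ]
}}

```text
t: 1.1
ee_pos: [0.4192, -0.2472, 0.3011]
tool_rot: [[0.579, 0.815, -0.0], [0.815, -0.579, 0.0], [-0.0, -0.0, -1.0]]
contact_force: [-0.2, -0.2, 1.0]
gripper_width: 0.0763
gripper_force: 0.0
```

>>> {"op": "servo_tool", "data": {
  "series": [
    [0,0,-0.09,3.7,-2.2,0.05,7.6],
    [0,0,-0.09,3.9,-1.85,0.05,7.6],
    [0,0,-0.09,4.05,-1.5,0.05,7.6],
    [0,0,-0.09,4.15,-1.1,0.05,7.6],
    [0,0,-0.09,4.25,-0.75,0.05,7.6],
    [0,0,-0.09,4.3,-0.35,0.05,7.6],
    [0,0,-0.09,4.3,0,0.05,7.6],
    [0,0.125,0,3.1,-0.9,1.7,7.6]
  ]
}}

```text
t: 2.1
ee_pos: [0.4359, 0.0866, 0.2809]
tool_rot: [[-0.017, 1.0, -0.0], [0.992, 0.017, 0.128], [0.128, 0.002, -0.992]]
contact_force: [-0.6, -0.2, -0.5]
gripper_width: 0.0758
gripper_force: 0.0
```

>>> {"op": "servo_tool", "data": {
  "series": [
    [0,0.125,0,2.9,-0.9,2.1,7.6],
    [0,0.125,0,2.6,-0.9,2.5,7.6],
    [0,0.125,0,2.3,-0.9,2.8,7.6],
    [0,0.125,0,1.9,-0.9,3,7.6],
    [0,0.125,0,1.5,-0.9,3.25,7.6],
    [0,0,0,0,0,0,7.6],
    [0,0,0,0,0,0,7.6],
    [0,0,0,0,0,0,7.6]
  ]
}}

```text
t: 3.1
ee_pos: [0.3904, 0.2387, 0.1946]
tool_rot: [[-0.01, 1.0, -0.005], [0.732, 0.01, 0.681], [0.681, 0.003, -0.732]]
contact_force: [0.9, 0.6, 0.7]
gripper_width: 0.0759
gripper_force: 0.0
```

Run:
```python
from h import *
G=rot([1,0,0],[0,1,-1]); 
plan([([.397,.306,.111],G,4,7.6),([.397,.380,.037],G,4,7.6)])
print(robot.read_state()['contact_force'])
```

```text
max turn 0.009 max shift 2.692749524185271
[[-0.001,0.009,0.002,-0.19,0.18,2.68,7.6],[-0.001,0.009,0.003,-0.22,0.17,2.67,7.6],[-0.002,0.009,0.002,-0.24,0.17,2.67,7.6],[-0.001,0.009,0.003,-0.26,0.17,2.67,7.6],[0,0,0,0,0,2.62,7.6],[0,0,0,0,0,2.62,7.6],[0,0,0,0,0,2.62,7.6],[0,0,0,0,0,2.62,7.6]]
[0.85458489 0.62722286 0.66338551]
```

>>> {"op": "servo_tool", "data": {
  "series": [
    [0,0.01,0.0025,-0.2,0.17,2.7,7.6],
    [0,0.01,0.0025,-0.2,0.17,2.7,7.6],
    [0,0.01,0.0025,-0.25,0.17,2.7,7.6],
    [0,0.01,0.0025,-0.25,0.17,2.65,7.6],
    [0,0,0,0,0,2.6,7.6],
    [0,0,0,0,0,2.6,7.6],
    [0,0,0,0,0,2.6,7.6],
    [0,0,0,0,0,2.6,7.6]
  ]
}}

```text
t: 4.1
ee_pos: [0.396, 0.3819, 0.0368]
tool_rot: [[0.001, 1.0, -0.005], [0.704, 0.003, 0.71], [0.71, -0.004, -0.704]]
contact_force: [-0.4, -0.1, -0.1]
gripper_width: 0.0761
gripper_force: 0.0
```

>>> {"op": "servo_tool", "data": {
  "series": [
    [0,0,0,0,0,0,7.6],
    [0,0,0,0,0,0,5],
    [0,0,0,0,0,0,5],
    [0,0,0,0,0,0,5],
    [0,0,0,0,0,0,5],
    [0,0,0,0,0,0,5],
    [0,0,0,0,0,0,5],
    [0,0,0,0,0,0,5]
  ],
  "grip_force": 50
}}

```text
t: 5.1
ee_pos: [0.3955, 0.381, 0.0376]
tool_rot: [[0.002, 1.0, -0.005], [0.702, 0.002, 0.712], [0.712, -0.005, -0.702]]
contact_force: [0.1, -3.2, 7.8]
gripper_width: 0.0597
gripper_force: 53.7
```

>>> {"op": "servo_tool", "data": {
  "series": [
    [0,0,0,0.35,0,-0.35,5],
    [0,0,0,0.7,0,-0.7,5],
    [0,0,0,0.7,0,-0.7,5],
    [0,0,0,0.35,0,-0.35,5],
    [0,0,0,0,0,0,5],
    [0,0,0,0,0,0,5],
    [0,0,0,0,0,0,5],
    [0,0,0,0,0,0,5]
  ]
}}

```text
t: 6.1
ee_pos: [0.394, 0.3805, 0.0654]
tool_rot: [[0.003, 1.0, -0.007], [0.704, 0.003, 0.71], [0.71, -0.008, -0.704]]
contact_force: [0.5, 0.1, -1.8]
gripper_width: 0.0595
gripper_force: 54.1
```

Run:
```python
from h import *
print(robot.read_state())
f=[]
for i in range(6):
    im,d,p=cam('wrist'); f.append(robot.read_state()['contact_force'])
print(np.round(f,2)); save(im,'w1.png'); im,d,p=cam('scene'); save(np.hstack([cv2.resize(im[90:260,240:480],(560,397)) ]),'s1.png')
```

```text
{'t': 6.1, 'qpos': array([ 17.73710744,  11.17529159, -50.26125998,  12.00102759,
        42.73507048, 114.27566394]), 'qvel': array([ 0.00678322, -0.01517287,  0.09409361,  0.10156107,  0.0371233 ,
       -0.02065884]), 'joint_torque': array([ 2.28338584e-03, -3.73164868e+01,  2.46133214e+01, -2.76757792e+00,
        2.96170726e+00, -2.72740311e-05]), 'ee_pos': array([0.39401189, 0.38052341, 0.06542455]), 'tool_rot': array([[ 0.00340056,  0.99996746, -0.00731495],
       [ 0.70405722,  0.00280053,  0.71013772],
       [ 0.7101351 , -0.00756501, -0.70402479]]), 'contact_force': array([ 0.50858311,  0.10132303, -1.75627286]), 'ft_torque': array([-0.90050673,  0.03276625,  0.00844204]), 'gripper_force': 54.12356793880463, 'gripper_width': 0.05945617241143923}
[[-0.51 -0.1  -1.07]
 [-0.76 -0.09 -0.2 ]
 [ 1.05 -0.29 -1.6 ]
 [-0.46  0.22 -1.6 ]
 [ 0.05  0.07 -1.31]
 [-1.19 -0.17 -2.09]]
```

>>> {"op": "servo_tool", "data": {
  "series": [
    [0,0,0,-0.5,0,0.5,5],
    [0,0,0,-0.7,0,0.7,5],
    [0,0,0,-0.6,0,0.6,5],
    [0,0,0,-0.2,0,0.2,5],
    [0,0,0,-0.05,0,0.05,5],
    [0,0,0,0,0,0,7.6],
    [0,0,0,0,0,0,7.6],
    [0,0,0,0,0,0,7.6]
  ]
}}

```text
t: 7.45
ee_pos: [0.3941, 0.3808, 0.0367]
tool_rot: [[0.003, 1.0, -0.007], [0.704, 0.003, 0.71], [0.71, -0.007, -0.704]]
contact_force: [-1.0, -0.4, 0.4]
gripper_width: 0.076
gripper_force: 0.0
```

>>> {"op": "servo_tool", "data": {
  "series": [
    [0,0,0,0,0,0,7.6],
    [0,0,0,0,0,-1,7.6],
    [0,0,0,0,0,-3,7.6],
    [0,0,0,0,0,-3,7.6],
    [0,0,0,0,0,-3,7.6],
    [0,0,0,0,0,-2,7.6],
    [0,0,0,0,0,0,7.6],
    [0,0,0,0,0,0,7.6]
  ]
}}

```text
t: 8.45
ee_pos: [0.3948, 0.2955, 0.121]
tool_rot: [[0.003, 1.0, -0.007], [0.704, 0.003, 0.71], [0.71, -0.007, -0.704]]
contact_force: [-0.9, -0.2, -0.6]
gripper_width: 0.0761
gripper_force: 0.0
```

Run:
```python
from h import *
f=[]
for i in range(5):
    im,d,p=cam('scene'); s=robot.read_state(); f.append([*s['contact_force'],*s['ft_torque']])
print(np.round(f,2)); save(cv2.resize(im[90:260,240:480],(560,397)),'s2.png')
G=rot([1,0,0],[0,1,-1]); q=plan([([.497,.306,.111],G,4,7.6),([.497,.380,.037],G,4,7.6)])
print(s['ee_pos'])
```

```text
[[-0.5  -0.05  0.74 -0.67  0.02 -0.03]
 [ 0.53  0.19  0.18 -0.72  0.03 -0.02]
 [-0.66 -0.53  0.02 -0.75  0.01  0.01]
 [-0.26  0.51 -0.21 -0.69 -0.02  0.06]
 [ 0.75 -0.35 -0.01 -0.69 -0.02  0.01]]
max turn 0.002 max shift 2.62
[[-0.002,-0.001,-0.001,0.01,2.57,0.33,7.6],[-0.002,-0.001,-0.001,0.01,2.57,0.34,7.6],[-0.002,-0.001,0,0.01,2.57,0.34,7.6],[-0.002,-0.001,-0.001,0.01,2.57,0.35,7.6],[0,0,0,0,0,2.62,7.6],[0,0,0,0,0,2.62,7.6],[0,0,0,0,0,2.62,7.6],[0,0,0,0,0,2.62,7.6]]
[0.39420743 0.29584302 0.12069327]
```

View pics/s2.png

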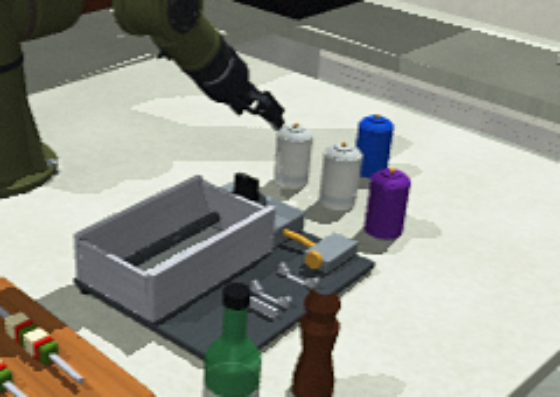

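The first tin is light (about 1.4 N) and stands upright again at (293,155). I take the other, at (340,175).

>>> {"op": "servo_tool", "data": {
  "series": [
    [0,0,0,0,2.6,0.3,7.6],
    [0,0,0,0,2.6,0.3,7.6],
    [0,0,0,0,2.6,0.35,7.6],
    [0,0,0,0,2.5,0.35,7.6],
    [-0.007,0,0,0,0,2.6,7.6],
    [0,0,0,0,0,2.6,7.6],
    [0,0,0,0,0,2.6,7.6],
    [0,0,0,0,0,2.65,7.6]
  ]
}}

```text
t: 9.7
ee_pos: [0.4971, 0.3801, 0.0368]
tool_rot: [[0.003, 1.0, -0.001], [0.704, -0.002, 0.71], [0.71, -0.003, -0.704]]
contact_force: [-0.1, -0.0, 0.1]
gripper_width: 0.0761
gripper_force: 0.0
```

>>> {"op": "servo_tool", "data": {
  "series": [
    [0,0,0,0,0,0,7.6],
    [0,0,0,0,0,0,5],
    [0,0,0,0,0,0,5],
    [0,0,0,0,0,0,5],
    [0,0,0,0,0,0,5],
    [0,0,0,0,0,0,5],
    [0,0,0,0,0,0,5],
    [0,0,0,0,0,0,5]
  ],
  "grip_force": 50
}}

```text
t: 10.7
ee_pos: [0.498, 0.3795, 0.0385]
tool_rot: [[0.002, 1.0, 0.001], [0.703, -0.002, 0.711], [0.711, -0.001, -0.703]]
contact_force: [-0.4, -2.8, 5.4]
gripper_width: 0.0595
gripper_force: 54.1
```

>>> {"op": "servo_tool", "data": {
  "series": [
    [0,0,0,0.35,0,-0.35,5],
    [0,0,0,0.7,0,-0.7,5],
    [0,0,0,0.7,0,-0.7,5],
    [0,0,0,0.35,0,-0.35,5],
    [0,0,0,0,0,0,5],
    [0,0,0,0,0,0,5],
    [0,0,0,0,0,0,5],
    [0,0,0,0,0,0,5]
  ]
}}

```text
t: 11.7
ee_pos: [0.4975, 0.3791, 0.0672]
tool_rot: [[0.003, 1.0, -0.0], [0.704, -0.002, 0.71], [0.71, -0.003, -0.704]]
contact_force: [-0.8, 0.8, -3.0]
gripper_width: 0.0587
gripper_force: 54.5
```

Run:
```python
from h import *
f=[]
for i in range(5):
    im,d,p=cam('scene'); s=robot.read_state(); f.append([*s['contact_force'],*s['ft_torque']])
print(np.round(f,2)); save(cv2.resize(im[90:260,240:480],(560,397)),'s3.png'); print(s['ee_pos'],s['tool_rot'],s['qpos'])
im,d,p=cam('wrist'); save(im,'w3.png')
```

```text
[[ 0.37  0.36 -3.1  -1.2   0.01  0.03]
 [ 0.08 -0.15 -2.63 -1.16 -0.02 -0.  ]
 [ 0.24  0.09 -2.78 -1.15  0.02 -0.  ]
 [ 0.8   0.62 -3.7  -1.13 -0.03  0.03]
 [ 0.25 -0.01 -3.04 -1.19  0.04 -0.01]]
[0.49764341 0.37910918 0.06741318] [[ 3.07642473e-03  9.99995268e-01  2.18388643e-05]
 [ 7.03911116e-01 -2.18105170e-03  7.10284720e-01]
 [ 7.10281406e-01 -2.16976486e-03 -7.03914495e-01]] [ 14.1431026   19.69742966 -36.98078663  19.46979483  43.5312078
 109.87339271]
```

View pics/w3.png

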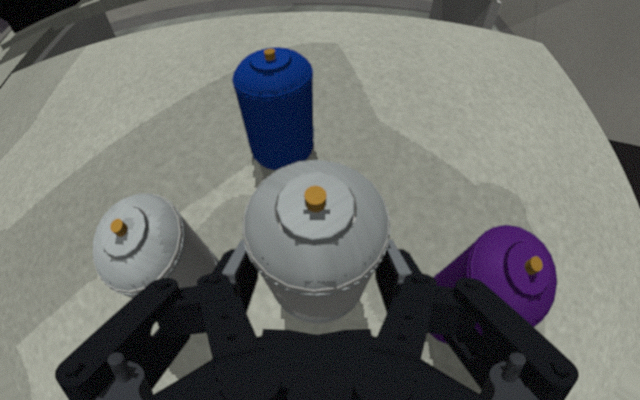

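Run:
```python
from h import *
im,d,p=cam('wrist'); s=robot.read_state()
T=np.array(p['world_from_camera'])
m=(im[...,0]>150)&(im[...,2]<80); m[:150]=0;m[240:]=0;m[:,:290]=0;m[:,340:]=0
v,u=np.nonzero(m); dx,dy=u-p['cx'],v-p['cy']; r=np.hypot(dx,dy); th=r/p['fx']; dd=d[v,u]
c=np.stack([dd*np.tan(th)*dx/r,dd*np.tan(th)*dy/r,dd],1); w=c@T[:3,:3].T+T[:3,3]; print('valve',np.median(w,0),w.max(0),len(v))
print(s['ee_pos'], 'exp mid',s['ee_pos']+s['tool_rot']@[0,0,-.024])
R0=s['tool_rot']; th=np.radians(3.6)
Rz=Ro.from_euler('z',th).as_matrix(); Rg=rot([1,0,0],[0,1,-1])
RE=Rz@Ro.from_euler('x',-np.pi/2).as_matrix()@Rg
x=Rz@[1,0,0];y=Rz@[0,1,0]; cr=np.array([.481,.0046,.051])+.150*x+.063*y; print('cradle',cr)
E=cr-RE@[-.0006,0,-.024]; print('E',E)
mid=Ro.from_matrix(Rz).as_matrix()@Ro.from_euler('x',-np.pi/4).as_matrix()@Rg
plan([([.50,.37,.22],None,4,5),([.56,.24,.30],mid,6,5),([E[0],E[1],.24],RE,6,5),([E[0],E[1],E[2]+.06],RE,4,5),([E[0],E[1],E[2]+.02],RE,4,5)])
```

```text
valve [0.49744437 0.36320215 0.14050713] [0.50102489 0.36668061 0.23611528] 276
[0.49769032 0.37915046 0.0675049 ] exp mid [0.4976878  0.36210205 0.08439725]
cradle [0.62674821 0.07689426 0.051     ]
E [0.62778716 0.06038061 0.03360517]
max turn 0.132 max shift 3.824591481452627
[[0,0,0,2.55,0.05,-2.85,5],[0,0,0,2.55,0.05,-2.85,5],[0,0,0,2.55,0.05,-2.85,5],[0,0,0,2.55,0.05,-2.85,5],[0.004,-0.132,-0.01,-0.57,1,-2.48,5],[0.004,-0.131,-0.011,-0.91,0.98,-2.38,5],[0.004,-0.132,-0.01,-1.22,0.96,-2.25,5],[0.004,-0.132,-0.011,-1.52,0.94,-2.07,5]]
[[0.004,-0.131,-0.01,-1.79,0.92,-1.86,5],[0.004,-0.132,-0.01,-2.02,0.89,-1.61,5],[0,-0.131,0,-3.06,0.94,1,5],[0,-0.131,0,-2.9,0.94,1.39,5],[0,-0.131,0,-2.69,0.94,1.76,5],[0,-0.13,0,-2.44,0.94,2.1,5],[0,-0.131,0,-2.15,0.94,2.39,5],[0,-0.131,0,-1.82,0.94,2.65,5]]
[[0,0,0,2.59,0,2.59,5],[0,0,0,2.59,0,2.59,5],[0,0,0,2.59,0,2.59,5],[0,0,0,2.59,0,2.59,5],[0,0,0,0.71,0,0.71,5],[0,0,0,0.71,0,0.71,5],[0,0,0,0.71,0,0.71,5],[0,0,0,0.71,0,0.71,5]]
```

>>> {"op": "servo_tool", "data": {
  "series": [
    [0,0,0,2.55,0.05,-2.85,5],
    [0,0,0,2.55,0.05,-2.85,5],
    [0,0,0,2.55,0.05,-2.85,5],
    [0,0,0,2.55,0.05,-2.85,5],
    [0.004,-0.132,-0.01,-0.6,1,-2.5,5],
    [0.004,-0.132,-0.01,-0.9,1,-2.4,5],
    [0.004,-0.132,-0.01,-1.2,0.95,-2.25,5],
    [0.004,-0.132,-0.01,-1.5,0.95,-2.05,5]
  ]
}}

```text
t: 13.05
ee_pos: [0.5405, 0.2827, 0.275]
tool_rot: [[-0.04, 0.999, -0.005], [0.966, 0.04, 0.256], [0.256, 0.005, -0.967]]
contact_force: [0.7, 0.2, -3.5]
gripper_width: 0.059
gripper_force: 55.1
```

>>> {"op": "servo_tool", "data": {
  "series": [
    [0.004,-0.132,-0.01,-1.8,0.9,-1.85,5],
    [0.004,-0.132,-0.01,-2,0.9,-1.6,5],
    [0,-0.131,0,-3.05,0.95,1,5],
    [0,-0.131,0,-2.9,0.95,1.4,5],
    [0,-0.131,0,-2.7,0.95,1.75,5],
    [0,-0.131,0,-2.45,0.95,2.1,5],
    [0,-0.131,0,-2.15,0.95,2.4,5],
    [0,-0.131,0,-1.8,0.95,2.65,5]
  ]
}}

```text
t: 14.05
ee_pos: [0.6283, 0.0606, 0.2398]
tool_rot: [[-0.043, 0.998, 0.043], [0.703, 0.06, -0.708], [-0.71, -0.0, -0.705]]
contact_force: [0.4, -1.1, -2.2]
gripper_width: 0.0591
gripper_force: 54.7
```

>>> {"op": "servo_tool", "data": {
  "series": [
    [0,0,0,2,0,2,5],
    [0,0,0,2,0,2,5],
    [0,0,0,2,0,2,5],
    [0,0,0,2,0,2,5],
    [0,0,0,0,0,0,5],
    [0,0,0,0,0,0,5],
    [0,0,0,0,0,0,5],
    [0,0,0,0,0,0,5]
  ]
}}

```text
t: 15.05
ee_pos: [0.6283, 0.0604, 0.1284]
tool_rot: [[-0.043, 0.998, 0.043], [0.704, 0.061, -0.707], [-0.708, 0.0, -0.706]]
contact_force: [0.8, 0.8, -2.6]
gripper_width: 0.0587
gripper_force: 54.6
```

Run:
```python
from h import *
s=robot.read_state(); im,d,p=cam('scene'); save(cv2.resize(im[70:300,230:470],(600,575)),'s4.png')
Rz=Ro.from_euler('z',np.radians(3.6)).as_matrix(); RE=Rz@Ro.from_euler('x',-np.pi/2).as_matrix()@rot([1,0,0],[0,1,-1])
E=np.array([.6278,.0604,.0336]);print(s['ee_pos'],s['tool_rot'])
plan([([E[0],E[1],E[2]+.02],RE,4,5),([E[0],E[1],E[2]+.002],RE,4,5)])
```

```text
[0.62827964 0.06035878 0.12837444] [[-4.25434602e-02  9.98154135e-01  4.33402552e-02]
 [ 7.04478610e-01  6.07299123e-02 -7.07122172e-01]
 [-7.08448969e-01  4.48858816e-04 -7.05761898e-01]]
max turn 0.001 max shift 1.8667886864881094
[[0,0.001,0,1.32,-0.01,1.31,5],[-0.001,0,-0.001,1.32,-0.01,1.31,5],[0,0.001,0,1.32,-0.01,1.31,5],[0,0,-0.001,1.32,-0.01,1.32,5],[0,0,0,0.32,0,0.32,5],[0,0,0,0.32,0,0.32,5],[0,0,0,0.32,0,0.32,5],[0,0,0,0.32,0,0.32,5]]
```

View pics/s4.png

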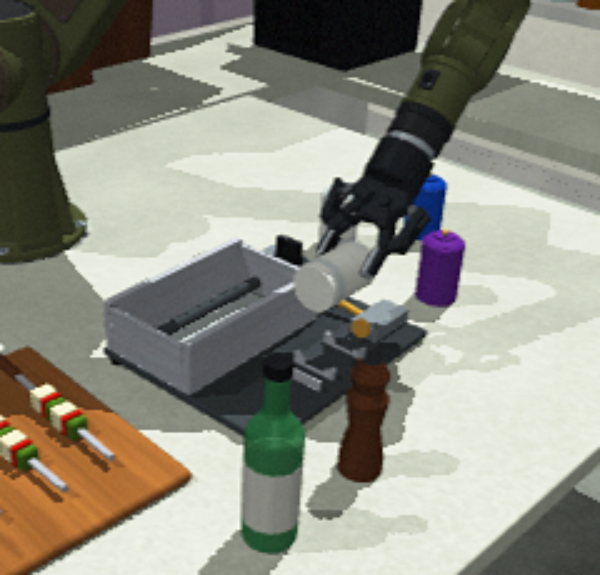

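The tin is horizontal, base end at (318,293), over the saddles at (320,360). Next I lower and release it.

>>> {"op": "servo_tool", "data": {
  "series": [
    [0,0,0,1.3,0,1.3,5],
    [0,0,0,1.3,0,1.3,5],
    [0,0,0,1.3,0,1.3,5],
    [0,0,0,1.3,0,1.3,5],
    [0,0,0,0.5,0,0.5,5],
    [0,0,0,0.4,0,0.4,5],
    [0,0,0,0.3,0,0.3,5],
    [0,0,0,0.15,0,0.15,5]
  ]
}}

```text
t: 16.1
ee_pos: [0.6283, 0.0597, 0.0354]
tool_rot: [[-0.043, 0.998, 0.043], [0.703, 0.061, -0.708], [-0.71, 0.0, -0.705]]
contact_force: [0.5, -1.1, 1.5]
gripper_width: 0.0589
gripper_force: 54.7
```

>>> {"op": "servo_tool", "data": {
  "series": [
    [0,0,0,0,0,0,5],
    [0,0,0,0,0,0,5],
    [0,0,0,0,0,0,7],
    [0,0,0,0,0,0,7.6],
    [0,0,0,0,0,0,7.6],
    [0,0,0,0,0,0,7.6],
    [0,0,0,0,0,0,7.6],
    [0,0,0,0,0,0,7.6]
  ]
}}

```text
t: 17.1
ee_pos: [0.6276, 0.0597, 0.0347]
tool_rot: [[-0.044, 0.998, 0.042], [0.704, 0.061, -0.708], [-0.709, -0.001, -0.705]]
contact_force: [-0.9, -0.5, -0.7]
gripper_width: 0.0761
gripper_force: 0.0
```

>>> {"op": "servo_tool", "data": {
  "series": [
    [0,0,0,-1,0,-1,7.6],
    [0,0,0,-2,0,-2,7.6],
    [0,0,0,-3,0,-3,7.6],
    [0,0,0,-3,0,-3,7.6],
    [0,0,0,-3,0,-3,7.6],
    [0,0,0,-3,0,-3,7.6],
    [0,0,0,-1.5,0,-1.5,7.6],
    [0,0,0,0,0,0,7.6]
  ]
}}

```text
t: 18.1
ee_pos: [0.6287, 0.0607, 0.2707]
tool_rot: [[-0.041, 0.998, 0.045], [0.705, 0.061, -0.707], [-0.708, 0.003, -0.706]]
contact_force: [1.3, 0.0, 0.0]
gripper_width: 0.076
gripper_force: 0.0
```

Run:
```python
from h import *
D=rot([0,-1,0],[0,0,-1]); plan([([.47,-.27,.27],D,14,5),([.40,-.30,.32],D,2,5)])
```

```text
max turn 0.11 max shift 4.55521678957215
[[0.046,0.043,0.11,-1.62,-1.28,1.62,5],[0.045,0.042,0.11,-1.81,-1.01,1.6,5],[0.046,0.043,0.109,-1.97,-0.73,1.56,5],[0.046,0.043,0.11,-2.1,-0.44,1.5,5],[0.046,0.043,0.11,-2.2,-0.14,1.42,5],[0.045,0.042,0.11,-2.26,0.17,1.32,5],[0.046,0.043,0.11,-2.27,0.48,1.21,5],[0.046,0.043,0.11,-2.25,0.78,1.09,5]]
[[0.046,0.042,0.109,-2.19,1.07,0.95,5],[0.046,0.043,0.11,-2.1,1.35,0.8,5],[0.045,0.043,0.11,-1.97,1.61,0.65,5],[0.046,0.043,0.11,-1.8,1.84,0.49,5],[0.046,0.042,0.11,-1.61,2.04,0.33,5],[0.046,0.043,0.109,-1.38,2.22,0.16,5],[0,0,0,-3.5,1.5,-2.5,5],[0,0,0,-3.5,1.5,-2.5,5]]
```

>>> {"op": "servo_tool", "data": {
  "series": [
    [0.046,0.043,0.11,-1.6,-1.3,1.6,5],
    [0.046,0.043,0.11,-1.8,-1,1.6,5],
    [0.046,0.043,0.11,-2,-0.7,1.6,5],
    [0.046,0.043,0.11,-2.1,-0.4,1.5,5],
    [0.046,0.043,0.11,-2.2,-0.1,1.4,5],
    [0.046,0.043,0.11,-2.3,0.2,1.3,5],
    [0.046,0.043,0.11,-2.3,0.5,1.2,5],
    [0.046,0.043,0.11,-2.3,0.8,1.1,5]
  ]
}}

```text
t: 19.1
ee_pos: [0.5368, -0.1305, 0.2679]
tool_rot: [[0.764, 0.628, -0.152], [0.56, -0.761, -0.327], [-0.321, 0.164, -0.933]]
contact_force: [0.1, 0.0, -0.0]
gripper_width: 0.0499
gripper_force: 0.0
```

>>> {"op": "servo_tool", "data": {
  "series": [
    [0.046,0.043,0.11,-2.2,1.1,1,5],
    [0.046,0.043,0.11,-2.1,1.3,0.8,5],
    [0.046,0.043,0.11,-2,1.6,0.6,5],
    [0.046,0.043,0.11,-1.8,1.8,0.5,5],
    [0.046,0.043,0.11,-1.6,2,0.3,5],
    [0.046,0.043,0.11,-1.4,2.2,0.2,5],
    [0,0,0,-3.5,1.5,-2.5,5],
    [0,0,0,-3.5,1.5,-2.5,5]
  ]
}}

```text
t: 20.1
ee_pos: [0.3966, -0.3006, 0.3177]
tool_rot: [[1.0, -0.004, -0.005], [-0.004, -1.0, 0.004], [-0.005, -0.004, -1.0]]
contact_force: [0.2, -0.9, -0.6]
gripper_width: 0.0502
gripper_force: 0.0
```

```bash
cat >> h.py <<'E'
def wpts(d,p):
    T=np.array(p['world_from_camera']); v,u=np.mgrid[0:400,0:640]; dx,dy=u-p['cx'],v-p['cy']; r=np.hypot(dx,dy)+1e-9; th=np.minimum(r/p['fx'],1.45)
    c=np.stack([d*np.tan(th)*dx/r,d*np.tan(th)*dy/r,d],-1); return c@T[:3,:3].T+T[:3,3]
E
python3 - <<'E'
from h import *
im,d,p=cam('wrist'); save(im,'w5.png'); np.savez('w5.npz',im=im,d=d,T=p['world_from_camera'])
im,d,p=cam('top'); save(cv2.resize(im[120:280,230:450],(770,560),interpolation=cv2.INTER_CUBIC),'t5.png'); np.savez('top5.npz',im=im,d=d)
P=pts(d,p); m=(P[...,0]>.58)&(P[...,0]<.68)&(P[...,1]>0)&(P[...,1]<.16)&(P[...,2]>.055)&(P[...,2]<.1)&(d>0)
q=P[m]; c,v=line(q[:,:2]); print('tin',c,np.degrees(np.arctan2(v[1],v[0])),q[:,2].max(),np.percentile(q[:,2],95),cv2.minAreaRect((q[:,:2]*1000).astype(np.float32)))
E
```

```text
tin [0.6247082  0.07430097] 92.82616932855909 0.09270603735953165 0.08617618106544375 ((625.5902709960938, 78.6787109375), (61.54832458496094, 107.66060638427734), 3.3007638454437256)
```

View pics/w5.png

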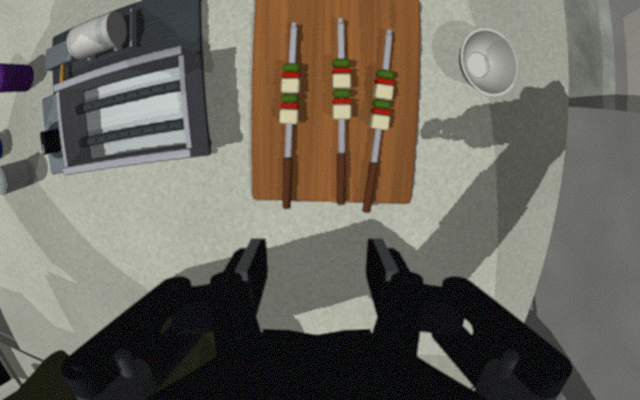

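View pics/t5.png

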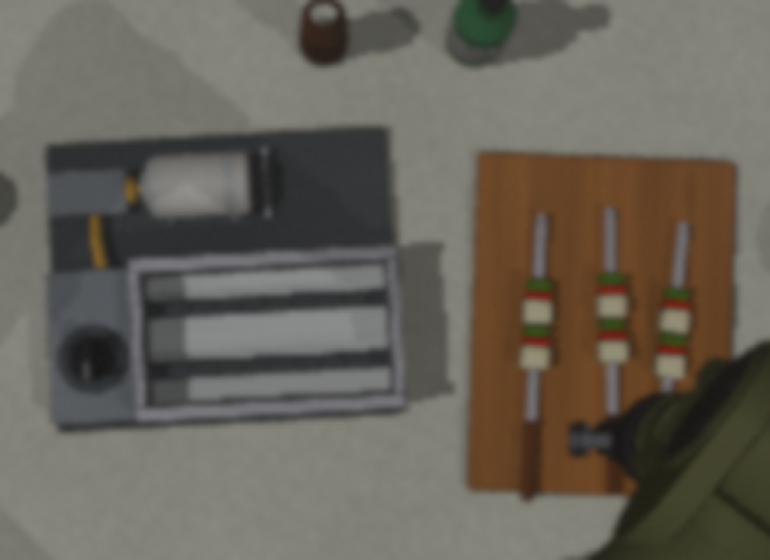

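The tin lies in the saddles at (195,185), with its valve against the regulator at (130,188). The measured centre is within 2 mm of the cradle. I measure the skewers in the wrist view.

```bash
cat >> h.py <<'E'
def foods(im,d,P,lo=.0385,hi=.06,box=None):
    z=P[...,2]; m=(z>lo)&(z<hi)&(d>0)
    m&=(P[...,0]>box[0])&(P[...,0]<box[1])&(P[...,1]>box[2])&(P[...,1]<box[3])
    m=cv2.morphologyEx(m.astype(np.uint8),cv2.MORPH_OPEN,np.ones((2,2),np.uint8))
    m=cv2.morphologyEx(m,cv2.MORPH_CLOSE,np.ones((7,3),np.uint8))
    n,l,st,c=cv2.connectedComponentsWithStats(m); o=[]
    for i in range(1,n):
        if st[i,4]<60: continue
        q=P[(l==i)&(z>lo)&(z<hi)]; r=cv2.minAreaRect((q[:,:2]*1000).astype(np.float32)); cc,v=line(q[:,:2]); v=v*np.sign(v[0])
        o.append(r); print('food px',c[i].round(),st[i,4],'rect',np.round(r[0],1),np.round(r[1],1),'ang',np.degrees(np.arctan2(v[1],v[0])).round(1),'z',np.median(q[:,2]).round(3))
E
python3 - <<'E'
from h import *
Z=np.load('w5.npz'); im,d=Z['im'],Z['d']; p=robot.camera_params('wrist'); p['world_from_camera']=Z['T']
P=wpts(d,p); print('board z',np.median(P[150:160,255:280,2]),p['fx'])
foods(im,d,P,box=(.3,.65,-.45,-.2)); foods(im,d,P,.026,.06,(.3,.7,-.46,-.2))
E
```

```text
board z 0.020794949209507224 309.70691628693146
food px [342.  90.] 1099 rect [ 499.6 -339.8] [25.5 86.9] ang -0.5 z 0.047
food px [291.  94.] 1102 rect [ 492.5 -266.5] [24.8 86.5] ang -3.0 z 0.047
food px [383. 101.] 1077 rect [ 484.8 -399.4] [26.3 87.7] ang -6.8 z 0.047
food px [342. 180.] 346 rect [ 364.3 -341.2] [78.8  9.2] ang 0.1 z 0.041
food px [288. 183.] 314 rect [ 358.6 -260.1] [ 9.  76.2] ang -2.3 z 0.04
food px [371. 188.] 341 rect [ 351.3 -385.3] [10.6 76.2] ang -6.3 z 0.041
food px [342. 111.] 2072 rect [ 465.6 -339.6] [ 25.8 281.2] ang 0.2 z 0.044
food px [290. 113.] 1994 rect [ 460.1 -265.1] [ 25.1 280. ] ang -3.1 z 0.044
food px [380. 119.] 2034 rect [ 452.1 -395.3] [ 26.8 281.2] ang -6.4 z 0.044
```

```bash
cat >> h.py <<'E'
def D(a): return Ro.from_euler('z',np.radians(a)).as_matrix()@rot([0,-1,0],[0,0,-1])
GX=Ro.from_euler('z',np.radians(3.6)).as_matrix()
def grate(x,y,z): return np.array([.481,.0046,.095])+GX@[x,y,z]
def pick(x,y,a,yp):
    """pick a skewer and set it at grate y=yp"""
    q=plan([([x,y,.13],D(a),6,5),([x,y,.045],D(a),4,5),([x,y,.021],D(a),3,5),([x,y,.021],D(a),6,1.5),([x,y,.045],D(a),2,1.5),([x,y,.20],D(a),3,1.5)])
    t=grate(0,yp,.0); up=t.copy(); up[2]=.20; lo=t.copy(); lo[2]=.115; fin=t.copy(); fin[2]=.0905
    print('--- place',fin)
    n=int(np.ceil(np.linalg.norm(up-q[0])/.05))+1
    q=plan([(up,D(3.6),n,1.5),(lo,D(3.6),3,1.5),(fin,D(3.6),4,1.5),(fin,D(3.6),1,1.5)],q)
E
python3 - <<'E'
from h import *
pick(.4925,-.2595,-3,.068)
E
```

```text
max turn 0.008 max shift 5.17
[[0,0,0.008,1.6,-0.72,3.17,5],[0,0.001,0.007,1.59,-0.73,3.17,5],[0,0,0.008,1.59,-0.74,3.18,5],[0,0,0.007,1.58,-0.75,3.18,5],[0,0,0.008,1.57,-0.76,3.18,5],[0,0.001,0.008,1.57,-0.78,3.18,5],[0,0,0,0,0,2.12,5],[0,0,0,0,0,2.12,5]]
[[0,0,0,0,0,2.12,5],[0,0,0,0,0,2.12,5],[0,0,0,0,0,0.8,5],[0,0,0,0,0,0.8,5],[0,0,0,0,0,0.8,5],[0,0,0,0,0,0,1.5],[0,0,0,0,0,0,1.5],[0,0,0,0,0,0,1.5]]
[[0,0,0,0,0,0,1.5],[0,0,0,0,0,0,1.5],[0,0,0,0,0,0,1.5],[0,0,0,0,0,-1.2,1.5],[0,0,0,0,0,-1.2,1.5],[0,0,0,0,0,-5.17,1.5],[0,0,0,0,0,-5.17,1.5],[0,0,0,0,0,-5.17,1.5]]
--- place [0.47673024 0.07246582 0.0905    ]
max turn 0.015 max shift 4.156933966278513
[[0,0,-0.014,-0.42,-4.13,0,1.5],[0,0,-0.015,-0.36,-4.14,0,1.5],[0,0,-0.014,-0.3,-4.14,0,1.5],[0,0,-0.015,-0.24,-4.15,0,1.5],[0,0,-0.014,-0.17,-4.15,0,1.5],[0,0,-0.015,-0.12,-4.15,0,1.5],[0,0,-0.014,-0.05,-4.15,0,1.5],[0,0,-0.014,0,-4.15,0,1.5]]
[[0,0,0,0,0,2.83,1.5],[0,0,0,0,0,2.83,1.5],[0,0,0,0,0,2.83,1.5],[0,0,0,0,0,0.61,1.5],[0,0,0,0,0,0.61,1.5],[0,0,0,0,0,0.61,1.5],[0,0,0,0,0,0.61,1.5],[0,0,0,0,0,0,1.5]]
```

>>> {"op": "servo_tool", "data": {
  "series": [
    [0,0,0.008,1.6,-0.7,3.2,5],
    [0,0,0.008,1.6,-0.7,3.2,5],
    [0,0,0.008,1.6,-0.75,3.2,5],
    [0,0,0.008,1.6,-0.75,3.2,5],
    [0,0,0.008,1.55,-0.8,3.2,5],
    [0,0,0.008,1.55,-0.8,3.1,5],
    [0,0,0,0,0,2.1,5],
    [0,0,0,0,0,2.1,5]
  ]
}}

```text
t: 21.2
ee_pos: [0.4934, -0.2555, 0.0829]
tool_rot: [[0.999, -0.05, -0.005], [-0.05, -0.999, 0.004], [-0.005, -0.004, -1.0]]
contact_force: [0.5, 0.1, -0.2]
gripper_width: 0.0504
gripper_force: 0.0
```

>>> {"op": "servo_tool", "data": {
  "series": [
    [0,0,0,0,0,2.1,5],
    [0,0,0,0,0,2.1,5],
    [0,0,0,0,0,0.8,5],
    [0,0,0,0,0,0.8,5],
    [0,0,0,0,0,0.8,5],
    [0,0,0,0,0,0,1.5],
    [0,0,0,0,0,0,1.5],
    [0,0,0,0,0,0,1.5]
  ],
  "grip_force": 35
}}

```text
t: 22.2
ee_pos: [0.4942, -0.257, 0.02]
tool_rot: [[0.999, -0.051, -0.002], [-0.051, -0.999, 0.002], [-0.002, -0.002, -1.0]]
contact_force: [0.0, 0.4, -0.2]
gripper_width: 0.0151
gripper_force: 0.0
```

>>> {"op": "servo_tool", "data": {
  "series": [
    [0,0,0,0,0,0,1.5],
    [0,0,0,0,0,0,1.5],
    [0,0,0,0,0,0,1.5],
    [0,0,0,0,0,-1.2,1.5],
    [0,0,0,0,0,-1.2,1.5],
    [0,0,0,0,0,-5.2,1.5],
    [0,0,0,0,0,-5.2,1.5],
    [0,0,0,0,0,-5.2,1.5]
  ]
}}

```text
t: 23.2
ee_pos: [0.4943, -0.2572, 0.2024]
tool_rot: [[0.999, -0.051, -0.002], [-0.051, -0.999, 0.002], [-0.002, -0.002, -1.0]]
contact_force: [0.9, -1.7, -0.2]
gripper_width: 0.0152
gripper_force: 0.0
```

Run:
```python
from h import *
im,d,p=cam('wrist'); save(im,'w6.png'); s=robot.read_state()
P=wpts(d,p)
z0=s['ee_pos'][2]; print(s['ee_pos']); m=(d>0)&(P[...,2]>z0-.01)&(P[...,2]<z0+.03)&(P[...,0]>.3)&(abs(P[...,1]+.26)<.03)
m[250:]=0; v,u=np.nonzero(m); print(len(v),P[m].min(0),P[m].max(0))
```

```text
[ 0.49744819 -0.25891773  0.20984636]
21 [ 0.50080153 -0.26725491  0.23831377] [ 0.50777285 -0.25172805  0.23983278]
```

View pics/w6.png

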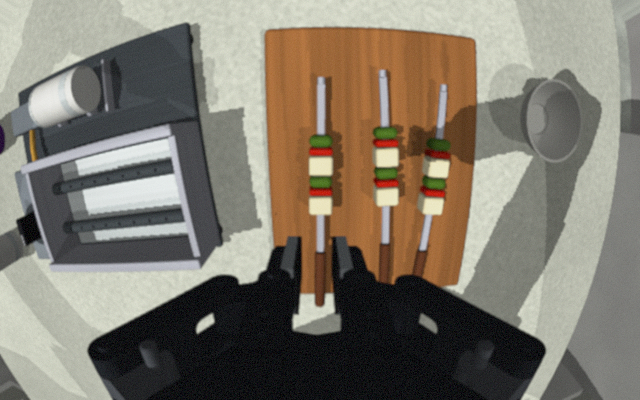

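Run:
```python
from h import *
s=robot.read_state(); im,d,p=cam('wrist'); P=wpts(d,p); print(s['ee_pos'],s['gripper_width'],np.array(p['world_from_camera']).round(3).tolist())
foods(im,d,P,.0385,.06,(.3,.7,-.46,-.2))
im,d,p=cam('top'); P=pts(d,p); foods(im,d,P,.0385,.06,(.3,.7,-.46,-.2))
im,d,p=cam('scene'); P=pts(d,p); foods(im,d,P,.034,.06,(.3,.7,-.46,-.2)); print(np.median(P[...,2][(abs(P[...,0]-.45)<.02)&(abs(P[...,1]+.295)<.01)]))
```

```text
[ 0.49744819 -0.25891773  0.20984636] 0.014946153719818996 [[-0.051, -0.964, -0.262, 0.565], [-0.999, 0.05, 0.011, -0.262], [0.003, 0.262, -0.965, 0.378], [0.0, 0.0, 0.0, 1.0]]
food px [384. 171.] 1494 rect [ 501.4 -336.3] [85.9 24.3] ang 0.7 z 0.04
food px [319. 180.] 1598 rect [ 495.4 -261.9] [24.  85.9] ang -3.3 z 0.04
food px [434. 181.] 1269 rect [ 487.5 -396.8] [23.5 86.1] ang -6.1 z 0.04
food px [254. 233.] 184 rect [ 501.2 -264. ] [25.4 84.2] ang -2.5 z 0.04
food px [233. 245.] 206 rect [ 507.6 -336.2] [82.6 26.8] ang 1.8 z 0.041
food px [212. 252.] 224 rect [ 492.4 -396.9] [26.1 83.4] ang -5.8 z 0.04
0.015690607543172752
```

Run:
```python
from h import *
for i in range(3):
    s=robot.read_state(); print(s['t'],s['ee_pos'],s['qvel'].round(2),s['gripper_width']); robot.read_camera('top')
```

```text
23.4 [ 0.49524669 -0.25776973  0.20158963] [ 0.01  1.71 -2.95 -0.79  0.03  0.02] 0.015225821293166329
23.45 [ 0.49427533 -0.25724927  0.19997415] [-0.12  1.32 -1.68 -0.31  0.06 -0.03] 0.015206252319895553
23.5 [ 0.49366037 -0.25693778  0.19892751] [-0.11  0.91 -0.84 -0.07  0.04 -0.02] 0.015045313264573059
```

>>> {"op": "servo_tool", "data": {
  "series": [
    [0,0,0,0,0,0,5],
    [0,0,0,0,0,0,5],
    [0,0,0,0,0,0,5],
    [0,0,0,0,0,0,5],
    [0,0,0,0,0,0,5],
    [0,0,0,0,0,0,5],
    [0,0,0,0,0,0,5],
    [0,0,0,0,0,0,5]
  ]
}}

```text
t: 24.55
ee_pos: [0.4942, -0.2572, 0.1996]
tool_rot: [[0.999, -0.051, -0.003], [-0.051, -0.999, 0.002], [-0.003, -0.002, -1.0]]
contact_force: [0.1, 0.4, -0.3]
gripper_width: 0.0502
gripper_force: 0.0
```

Run:
```python
from h import *
s=robot.read_state(); print(s['t'],s['ee_pos'],s['qvel'].round(2),s['gripper_width'])
plan([([.496,-.2605,.13],D(-3.2),3,5),([.496,-.2605,.06],D(-3.2),3,5)])
```

```text
24.55 [ 0.49424019 -0.25724485  0.19955447] [-0.02 -0.06 -0.05 -0.05 -0.   -0.05] 0.050174097270301934
max turn 0.002 max shift 2.33
[[-0.001,0.001,0.002,0.07,0.11,2.32,5],[-0.001,0.001,0.001,0.07,0.11,2.32,5],[0,0.001,0.002,0.07,0.11,2.32,5],[0,0,0,0,0,2.33,5],[0,0,0,0,0,2.33,5],[0,0,0,0,0,2.33,5],[0,0,0,0,0,0,5],[0,0,0,0,0,0,5]]
```

>>> {"op": "servo_tool", "data": {
  "series": [
    [0,0,0.003,0.1,0.17,3,5],
    [0,0,0,0.1,0.17,4,5],
    [0,0,0,0,0,4,5],
    [0,0,0,0,0,3,5],
    [0,0,0,0,0,2,5],
    [0,0,0,0,0,1,5],
    [0,0,0,0,0,0.6,5],
    [0,0,0,0,0,0.4,5]
  ]
}}

```text
t: 25.55
ee_pos: [0.4961, -0.2606, 0.0199]
tool_rot: [[0.999, -0.054, -0.002], [-0.054, -0.999, 0.002], [-0.002, -0.002, -1.0]]
contact_force: [-0.4, -0.6, -0.3]
gripper_width: 0.05
gripper_force: 0.0
```

>>> {"op": "servo_tool", "data": {
  "series": [
    [0,0,0,0,0,0.2,5],
    [0,0,0,0,0,0,5],
    [0,0,0,0,0,0,5],
    [0,0,0,0,0,0,3.5],
    [0,0,0,0,0,0,3],
    [0,0,0,0,0,0,2.2],
    [0,0,0,0,0,0,2.2],
    [0,0,0,0,0,0,2.2]
  ]
}}

```text
t: 26.55
ee_pos: [0.4956, -0.2603, 0.0175]
tool_rot: [[0.999, -0.054, -0.003], [-0.054, -0.999, 0.002], [-0.003, -0.002, -1.0]]
contact_force: [0.6, -1.1, -0.5]
gripper_width: 0.0218
gripper_force: 0.0
```

Run:
```python
from h import *
s=robot.read_state(); print(s['t'],s['ee_pos'],s['gripper_width'],s['gripper_force'],s['contact_force'])
im,d,p=cam('wrist'); save(im[60:400,150:500],'w7.png')
```

```text
26.55 [ 0.49556342 -0.26030877  0.01750763] 0.02179199234859719 0.0 [ 0.56746726 -1.10472483 -0.52490982]
```

View pics/w7.png

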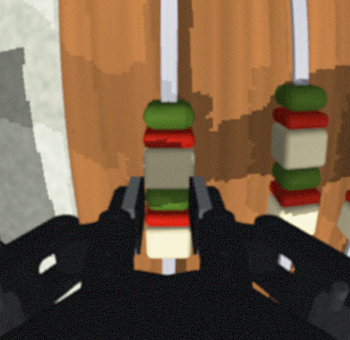

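The fingers straddle skewer 1's food at (168,200) but do not touch it, so the tips seem to stand wider than the reading. I measure the pads in depth.

Run:
```python
from h import *
s=robot.read_state(); im,d,p=cam('wrist'); P=wpts(d,p); R=s['tool_rot']; L=((P-s['ee_pos'])@R)*1000
print(s['ee_pos'],s['gripper_width'],s['gripper_force'])
for r in (238,245,255,265,275,290,305):
    print(r,' '.join('%d:(%d,%d,%d)'%(c,*L[r,c]) for c in range(266,372,5)))
```

```text
[ 0.49554919 -0.26029477  0.01750841] 0.022077115622524957 0.0
238 266:(-3,-29,0) 271:(-3,-26,0) 276:(-3,-23,0) 281:(11,-16,-35) 286:(11,-14,-34) 291:(11,-11,-34) 296:(7,-10,-25) 301:(8,-7,-26) 306:(7,-4,-26) 311:(7,-2,-25) 316:(7,0,-26) 321:(7,2,-25) 326:(7,5,-26) 331:(7,7,-26) 336:(7,10,-26) 341:(11,11,-35) 346:(11,14,-34) 351:(11,16,-34) 356:(-3,24,0) 361:(-3,27,0) 366:(-3,30,0) 371:(-3,33,1)
245 266:(-7,-30,0) 271:(7,-21,-35) 276:(-7,-23,-1) 281:(11,-15,-42) 286:(68,0,-170) 291:(10,-11,-41) 296:(3,-10,-25) 301:(3,-7,-26) 306:(3,-5,-25) 311:(3,-2,-24) 316:(3,0,-25) 321:(3,2,-25) 326:(3,5,-25) 331:(4,7,-26) 336:(4,10,-26) 341:(10,11,-41) 346:(10,13,-42) 351:(10,15,-41) 356:(-8,24,0) 361:(7,21,-34) 366:(-8,30,0) 371:(-8,33,0)
255 266:(6,-22,-43) 271:(6,-20,-44) 276:(11,-16,-53) 281:(11,-14,-53) 286:(11,-12,-52) 291:(7,-10,-46) 296:(-4,-10,-20) 301:(-3,-7,-23) 306:(-2,-5,-24) 311:(-2,-2,-24) 316:(-2,0,-25) 321:(-2,2,-24) 326:(-2,5,-23) 331:(-2,7,-24) 336:(-3,10,-23) 341:(8,11,-46) 346:(10,12,-51) 351:(11,14,-52) 356:(11,16,-52) 361:(6,20,-43) 366:(7,22,-45) 371:(-15,33,0)
265 266:(7,
[... 733 characters left out ...]
14,-82) 276:(11,-13,-81) 281:(8,-12,-75) 286:(1,-11,-65) 291:(-3,-10,-56) 296:(-25,-11,-22) 301:(-24,-8,-24) 306:(-23,-5,-25) 311:(-24,-2,-23) 316:(-24,0,-24) 321:(-24,2,-24) 326:(-23,5,-25) 331:(-23,8,-25) 336:(-24,11,-24) 341:(-7,11,-51) 346:(1,11,-65) 351:(7,12,-74) 356:(11,13,-81) 361:(12,15,-82) 366:(12,16,-82) 371:(12,18,-82)
305 266:(16,-14,-97) 271:(17,-12,-97) 276:(17,-11,-97) 281:(12,-10,-91) 286:(-5,-12,-65) 291:(-51,-16,0) 296:(-35,-11,-22) 301:(-33,-8,-25) 306:(-33,-5,-25) 311:(-34,-2,-25) 316:(-33,0,-26) 321:(-33,2,-25) 326:(-34,5,-25) 331:(-33,8,-25) 336:(-33,11,-25) 341:(-35,14,-23) 346:(-5,12,-65) 351:(0,13,-74) 356:(17,11,-97) 361:(16,12,-97) 366:(16,14,-97) 371:(17,15,-99)
```

The fingertips are really about 34 mm above the reported TCP when nearly shut: the tips read z=-35 while the food top reads -25 and the board 0. So I lower by that much, slowly, watching the force.

>>> {"op": "servo_tool", "data": {
  "series": [
    [0,0,0,0,0,0,4.4],
    [0,0,0,0,0,0,4.4],
    [0,0,0,0,0,0.5,4.4],
    [0,0,0,0,0,0.5,4.4],
    [0,0,0,0,0,0.5,4.4],
    [0,0,0,0,0,0,4.4],
    [0,0,0,0,0,0,4.4],
    [0,0,0,0,0,0,4.4]
  ]
}}

```text
t: 27.65
ee_pos: [0.4957, -0.2604, 0.0027]
tool_rot: [[0.999, -0.054, -0.002], [-0.054, -0.999, 0.002], [-0.003, -0.002, -1.0]]
contact_force: [0.4, 0.9, -0.2]
gripper_width: 0.0441
gripper_force: 0.0
```

Run:
```python
from h import *
s=robot.read_state(); im,d,p=cam('wrist'); P=wpts(d,p); R=s['tool_rot']; L=((P-s['ee_pos'])@R)*1000
print(s['ee_pos'],s['gripper_width'],s['contact_force'])
for r in (225,230,235,240,245):
    print(r,' '.join('%d:(%d,%d,%d)'%(c,*L[r,c]) for c in list(range(246,300,5))+list(range(336,390,5))))
```

```text
[ 0.4957155  -0.26035052  0.00270074] 0.04410786422106849 [ 0.3758657   0.87584868 -0.20831706]
225 246:(9,-38,-13) 251:(10,-35,-15) 256:(10,-32,-14) 261:(9,-30,-12) 266:(9,-27,-13) 271:(10,-24,-15) 276:(10,-21,-13) 281:(10,-18,-15) 286:(10,-15,-15) 291:(19,-11,-37) 296:(20,-8,-40) 336:(20,9,-40) 341:(20,11,-40) 346:(19,13,-38) 351:(10,18,-15) 356:(10,21,-15) 361:(10,24,-14) 366:(10,27,-14) 371:(10,29,-14) 376:(10,32,-14) 381:(10,35,-14) 386:(10,38,-15)
230 246:(7,-38,-14) 251:(7,-35,-14) 256:(7,-32,-15) 261:(7,-29,-14) 266:(7,-27,-14) 271:(7,-24,-14) 276:(7,-21,-15) 281:(7,-18,-14) 286:(7,-16,-14) 291:(16,-11,-37) 296:(17,-8,-40) 336:(17,9,-39) 341:(17,11,-41) 346:(16,13,-38) 351:(8,18,-16) 356:(7,21,-14) 361:(7,24,-14) 366:(7,27,-14) 371:(7,29,-14) 376:(7,32,-15) 381:(7,35,-14) 386:(7,38,-14)
235 246:(4,-38,-14) 251:(4,-35,-14) 256:(4,-32,-14) 261:(4,-30,-14) 266:(4,-27,-13) 271:(4,-24,-14) 276:(4,-21,-15) 281:(4,-19,-14) 286:(4,-16,-14) 291:(14,-11,-38) 296:(15,-8,-40) 336:(15,9,-40) 341:(15,11,-41) 346:(14,13,-38) 351:(4,19,-15) 356:(4,21,-14) 361:(4,24,-14) 366:(4,27,-14) 371:(4,30,-15) 376:(4,33,-14) 381:(4,35,-14) 386:(4,38,-15)
240 246:(1,-38,-14) 251:(1,-35,-14) 256:(11,-28,-37) 261:(11,-25,-37) 266:(11,-23,-37) 271:(9,-21,-33) 276:(1,-22,-13) 281:(1,-19,-14) 286:(1,-16,-14) 291:(11,-11,-38) 296:(12,-8,-40) 336:(12,9,-40) 341:(12,11,-39) 346:(11,14,-37) 351:(2,19,-16) 356:(1,22,-14) 361:(1,24,-14) 366:(11,23,-36) 371:(10,26,-36) 376:(11,28,-38) 381:(1,36,-14) 386:(0,39,-13)
245 246:(-2,-39,-14) 251:(-1,-36,-14) 256:(11,-27,-43) 261:(11,-24,-43) 266:(11,-22,-44) 271:(6,-21,-33) 276:(-1,-22,-13) 281:(-1,-19,-14) 286:(-1,-16,-14) 291:(9,-11,-38) 296:(10,-9,-40) 336:(10,9,-40) 341:(10,11,-40) 346:(10,13,-40) 351:(-1,19,-15) 356:(-1,22,-14) 361:(5,22,-30) 366:(11,22,-43) 371:(10,25,-42) 376:(10,27,-42) 381:(-1,36,-14) 386:(-1,39,-14)
```

>>> {"op": "servo_tool", "data": {
  "series": [
    [0,0,0,0,0,0.5,4.4],
    [0,0,0,0,0,0.5,4.4],
    [0,0,0,0,0,0.2,4.4],
    [0,0,0,0,0,0,4.4],
    [0,0,0,0,0,0,1.8],
    [0,0,0,0,0,0,1.8],
    [0,0,0,0,0,0,1.8],
    [0,0,0,0,0,0,1.8]
  ],
  "grip_force": 40
}}

```text
t: 28.7
ee_pos: [0.4958, -0.2604, -0.0092]
tool_rot: [[0.999, -0.054, -0.002], [-0.054, -0.999, 0.002], [-0.002, -0.002, -1.0]]
contact_force: [-0.4, -0.7, 2.1]
gripper_width: 0.0252
gripper_force: 40.5
```

>>> {"op": "servo_tool", "data": {
  "series": [
    [0,0,0,0,0,0,1.8],
    [0,0,0,0,0,0,1.8],
    [0,0,0,0,0,-0.5,1.8],
    [0,0,0,0,0,-1,1.8],
    [0,0,0,0,0,-1.5,1.8],
    [0,0,0,0,0,-1,1.8],
    [0,0,0,0,0,-0.5,1.8],
    [0,0,0,0,0,0,1.8]
  ]
}}

```text
t: 29.7
ee_pos: [0.4959, -0.2605, 0.036]
tool_rot: [[0.999, -0.054, -0.002], [-0.054, -0.999, 0.002], [-0.002, -0.002, -1.0]]
contact_force: [0.7, -0.4, -1.8]
gripper_width: 0.0256
gripper_force: 40.1
```

Run:
```python
from h import *
im,d,p=cam('wrist'); s=robot.read_state(); P=wpts(d,p); R=s['tool_rot']; L=((P-s['ee_pos'])@R)*1000
print(s['ee_pos'],s['gripper_width'],s['gripper_force'],s['contact_force'])
hs=cv2.cvtColor(im,cv2.COLOR_RGB2HSV)
m=(abs(L[...,1])<15)&(L[...,2]<-15)&(d>0)
for r in range(90,330,15):
    print(r,[(c,*L[r,c].astype(int)) for c in (312,318,324)])
save(im[:,120:520],'w8.png')
```

```text
[ 0.49559535 -0.26031477  0.03557329] 0.025309983264936473 40.11140584945679 [ 0.69089393  0.64373337 -1.98122461]
90 [(312, np.int64(78), np.int64(-1), np.int64(-40)), (318, np.int64(78), np.int64(0), np.int64(-41)), (324, np.int64(78), np.int64(3), np.int64(-42))]
105 [(312, np.int64(72), np.int64(-1), np.int64(-43)), (318, np.int64(72), np.int64(0), np.int64(-42)), (324, np.int64(72), np.int64(3), np.int64(-42))]
120 [(312, np.int64(66), np.int64(-1), np.int64(-42)), (318, np.int64(66), np.int64(0), np.int64(-42)), (324, np.int64(66), np.int64(3), np.int64(-42))]
135 [(312, np.int64(59), np.int64(-1), np.int64(-41)), (318, np.int64(59), np.int64(0), np.int64(-41)), (324, np.int64(59), np.int64(3), np.int64(-41))]
150 [(312, np.int64(53), np.int64(-1), np.int64(-41)), (318, np.int64(53), np.int64(0), np.int64(-41)), (324, np.int64(53), np.int64(3), np.int64(-41))]
165 [(312, np.int64(47), np.int64(-1), np.int64(-41)), (318, np.int64(47), np.int64(0), np.int64(-41)), (324, np.int64(47), np.int64(3), np.int64(-41))]
180 [(312, np.int64(42), np.int64(-1), np.int64(-51)), (318, np.int6
[... 764 characters left out ...]
64(11), np.int64(0), np.int64(-52)), (324, np.int64(11), np.int64(3), np.int64(-52))]
270 [(312, np.int64(3), np.int64(-1), np.int64(-51)), (318, np.int64(3), np.int64(0), np.int64(-51)), (324, np.int64(4), np.int64(3), np.int64(-52))]
285 [(312, np.int64(-4), np.int64(-1), np.int64(-50)), (318, np.int64(-4), np.int64(1), np.int64(-51)), (324, np.int64(-4), np.int64(3), np.int64(-51))]
300 [(312, np.int64(-14), np.int64(-1), np.int64(-49)), (318, np.int64(-14), np.int64(1), np.int64(-48)), (324, np.int64(-14), np.int64(3), np.int64(-48))]
315 [(312, np.int64(-21), np.int64(-1), np.int64(-51)), (318, np.int64(-20), np.int64(1), np.int64(-51)), (324, np.int64(-20), np.int64(3), np.int64(-52))]
```

View pics/w8.png

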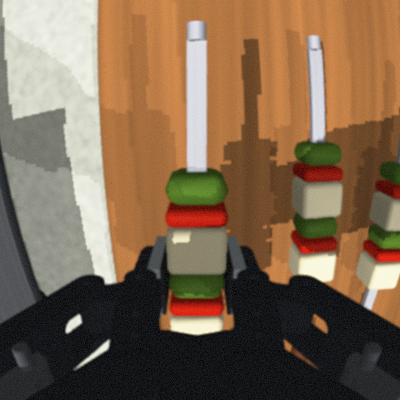

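```bash
cat >> h.py <<'E'
def place(yp):
    s=robot.read_state(); q=(s['ee_pos'],s['tool_rot']); t=grate(0,yp,0)
    w=lambda z:[t[0],t[1],z]
    up0=[q[0][0],q[0][1],.125]; n=8
    print('place',t); plan([(up0,None,2,1.8),(up0+(np.array(w(.125))-up0)*.9,D(3.6),int(np.ceil(abs(t[1]-q[0][1])/.055)),1.8),(w(.125),D(3.6),2,1.8),(w(.08),D(3.6),3,1.8),(w(.064),D(3.6),2,1.8),(w(.060),D(3.6),1,1.8)])
def pick2(x,y,a):
    plan([([x,y,.08],D(a),7,4.4),([x,y,.02],D(a),3,4.4),([x,y,0],D(a),2,4.4),([x,y,-.0095],D(a),2,4.4),([x,y,-.0095],D(a),2,4.4)])
E
python3 - <<'E'
from h import *
place(.068)
E
```

```text
place [0.47673024 0.07246582 0.095     ]
max turn 0.017 max shift 4.470022371308671
[[0,0,0,-0.01,-0.01,-4.47,1.8],[0,0,0,-0.01,-0.01,-4.47,1.8],[0,0,-0.017,-0.47,-4.26,0.01,1.8],[-0.001,0.001,-0.016,-0.4,-4.27,0.01,1.8],[0,0,-0.017,-0.33,-4.27,0.01,1.8],[0,0.001,-0.017,-0.26,-4.28,0.01,1.8],[-0.001,0,-0.017,-0.19,-4.28,0.01,1.8],[0,0,-0.016,-0.11,-4.28,0,1.8]]
[[0,0.001,-0.017,-0.05,-4.29,0,1.8],[0,0,0,0.01,-1.67,0,1.8],[0,0,0,0.01,-1.67,0,1.8],[0,0,0,0,0,1.5,1.8],[0,0,0,0,0,1.5,1.8],[0,0,0,0,0,1.5,1.8],[0,0,0,0,0,0.8,1.8],[0,0,0,0,0,0.8,1.8]]
[[0,0,0,0,0,0.4,1.8],[0,0,0,0,0,0,1.8],[0,0,0,0,0,0,1.8],[0,0,0,0,0,0,1.8],[0,0,0,0,0,0,1.8],[0,0,0,0,0,0,1.8],[0,0,0,0,0,0,1.8],[0,0,0,0,0,0,1.8]]
```

>>> {"op": "servo_tool", "data": {
  "series": [
    [0,0,0,0,0,-4,1.8],
    [0,0,0,0,0,-5,1.8],
    [0,0,-0.017,-0.45,-4.25,0,1.8],
    [0,0,-0.017,-0.4,-4.25,0,1.8],
    [0,0,-0.017,-0.35,-4.3,0,1.8],
    [0,0,-0.017,-0.25,-4.3,0,1.8],
    [0,0,-0.017,-0.2,-4.3,0,1.8],
    [0,0,-0.017,-0.1,-4.3,0,1.8]
  ]
}}

```text
t: 30.75
ee_pos: [0.4807, -0.0019, 0.1257]
tool_rot: [[0.999, 0.048, -0.003], [0.048, -0.999, 0.002], [-0.003, -0.003, -1.0]]
contact_force: [0.7, 0.4, -1.3]
gripper_width: 0.0253
gripper_force: 40.1
```

>>> {"op": "servo_tool", "data": {
  "series": [
    [0,0,-0.017,-0.05,-4.3,0,1.8],
    [0,0,0,0,-2.3,0,1.8],
    [0,0,0,0,-1,0,1.8],
    [0,0,0,0,0,1,1.8],
    [0,0,0,0,0,1,1.8],
    [0,0,0,0,0,0,1.8],
    [0,0,0,0,0,0,1.8],
    [0,0,0,0,0,0,1.8]
  ]
}}

```text
t: 31.75
ee_pos: [0.4782, 0.0523, 0.1069]
tool_rot: [[0.996, 0.093, -0.004], [0.093, -0.995, 0.021], [-0.002, -0.021, -1.0]]
contact_force: [-0.3, -0.4, -0.8]
gripper_width: 0.0253
gripper_force: 40.1
```

Run:
```python
from h import *
s=robot.read_state(); print(s['ee_pos'],s['gripper_width'],s['contact_force'])
t=grate(0,.068,0); plan([([t[0],t[1],.075],D(3.6),4,1.8),([t[0],t[1],.06],D(3.6),4,1.8)])
```

```text
[0.47821119 0.05230339 0.10687797] 0.025303463702226338 [-0.29473634 -0.39309479 -0.78389243]
max turn 0.008 max shift 0.9467312184564318
[[-0.005,0.001,0.008,0.01,-0.49,0.81,1.8],[-0.006,0,0.007,0.01,-0.49,0.81,1.8],[-0.005,0.001,0.008,0,-0.5,0.8,1.8],[-0.005,0.001,0.007,0,-0.5,0.8,1.8],[0,0,0,0,0,0.37,1.8],[0,0,0,0,0,0.37,1.8],[0,0,0,0,0,0.37,1.8],[0,0,0,0,0,0.37,1.8]]
```

Joint 6 is at its limit here, so I put this skewer at the right-hand end instead and take the others with the hand turned half round.

>>> {"op": "servo_tool", "data": {
  "series": [
    [0,0,0,0,1,-1,1.8],
    [0,0,0,0,2,-1,1.8],
    [0,0,0,0,3,0,1.8],
    [0,0,0,0,3,0,1.8],
    [0,0,0,0,2,0,1.8],
    [0,0,0,0,1,0,1.8],
    [0,0,0,0,0,0,1.8],
    [0,0,0,0,0,0,1.8]
  ]
}}

```text
t: 32.75
ee_pos: [0.4892, -0.067, 0.1242]
tool_rot: [[0.996, 0.094, -0.005], [0.094, -0.995, 0.021], [-0.003, -0.022, -1.0]]
contact_force: [0.3, 0.1, -1.7]
gripper_width: 0.0254
gripper_force: 40.1
```

Run:
```python
from h import *
s=robot.read_state(); print(s['ee_pos'],s['gripper_width'],s['contact_force'],s['qpos'])
t=grate(0,-.07,0); plan([([t[0],t[1],.115],D(3.6),3,1.8),([t[0],t[1],.07],D(3.6),3,1.8),([t[0],t[1],.0605],D(3.6),2,1.8)])
```

```text
[ 0.48917223 -0.06697322  0.12421651] 0.025435097785162872 [ 0.29709302  0.10188755 -1.69087354] [ -8.63881407   9.87396771 -24.05832997  56.51404725   1.16504768
 165.97163292]
max turn 0.011 max shift 1.5
[[-0.007,0.001,0.01,-0.12,-0.06,0.31,1.8],[-0.007,0.001,0.011,-0.12,-0.06,0.31,1.8],[-0.008,0.001,0.01,-0.12,-0.06,0.31,1.8],[0,0,0,0,0,1.5,1.8],[0,0,0,0,0,1.5,1.8],[0,0,0,0,0,1.5,1.8],[0,0,0,0,0,0.47,1.8],[0,0,0,0,0,0.47,1.8]]
```

>>> {"op": "servo_tool", "data": {
  "series": [
    [-0.007,0,0.01,-0.12,-0.06,0.3,1.8],
    [-0.007,0,0.01,-0.12,-0.06,0.3,1.8],
    [-0.007,0,0.01,-0.12,-0.06,0.3,1.8],
    [0,0,0,0,0,1.5,1.8],
    [0,0,0,0,0,1.5,1.8],
    [0,0,0,0,0,1,1.8],
    [0,0,0,0,0,0.8,1.8],
    [0,0,0,0,0,0.5,1.8]
  ]
}}

```text
t: 33.75
ee_pos: [0.4851, -0.0658, 0.0615]
tool_rot: [[0.998, 0.063, -0.004], [0.063, -0.998, 0.0], [-0.003, -0.0, -1.0]]
contact_force: [0.2, 0.2, -1.2]
gripper_width: 0.0251
gripper_force: 40.1
```

>>> {"op": "servo_tool", "data": {
  "series": [
    [0,0,0,0,0,0.2,1.8],
    [0,0,0,0,0,0,1.8],
    [0,0,0,0,0,0,1.8],
    [0,0,0,0,0,0,4.4],
    [0,0,0,0,0,0,4.4],
    [0,0,0,0,0,0,4.4],
    [0,0,0,0,0,0,4.4],
    [0,0,0,0,0,0,4.4]
  ]
}}

```text
t: 34.75
ee_pos: [0.4853, -0.0658, 0.0601]
tool_rot: [[0.998, 0.064, -0.003], [0.064, -0.998, 0.0], [-0.003, -0.0, -1.0]]
contact_force: [0.4, 0.3, 0.1]
gripper_width: 0.0441
gripper_force: 0.0
```

>>> {"op": "servo_tool", "data": {
  "series": [
    [0,0,0,0,0,-1,4.4],
    [0,0,0,0,0,-2,4.4],
    [0,0,0,0,0,-3,4.4],
    [0,0,0,0,0,-3,4.4],
    [0,0,0,0,0,-2,4.4],
    [0,0,0,0,0,-1,4.4],
    [0,0,0,0,0,0,4.4],
    [0,0,0,0,0,0,4.4]
  ]
}}

```text
t: 35.75
ee_pos: [0.485, -0.0657, 0.1793]
tool_rot: [[0.998, 0.064, -0.004], [0.064, -0.998, 0.0], [-0.004, -0.0, -1.0]]
contact_force: [-0.6, -0.3, 0.4]
gripper_width: 0.0438
gripper_force: 0.0
```

Run:
```python
from h import *
im,d,p=cam('wrist'); s=robot.read_state(); P=wpts(d,p); print(s['ee_pos'],s['qpos'])
foods(im,d,P,.1,.13,(.3,.7,-.2,.2)); save(im,'w9.png')
Df=lambda a:Ro.from_euler('z',np.radians(a)).as_matrix()@rot([0,1,0],[0,0,-1])
H=Ro.from_euler('z',np.pi/2).as_matrix(); 
# turn half round via +tool z or -tool z (j6 must fall)
plan([([.47,-.2,.2],Ro.from_euler('z',np.radians(90+3.6)).as_matrix()@rot([0,-1,0],[0,0,-1]),9,4.4),([.50,-.335,.12],Df(0),9,4.4)])
```

```text
[ 0.48493376 -0.065727    0.17916153] [-7.70218252e+00  7.08016658e+00 -1.98273260e+01  6.33607265e+01
 -2.26624211e-02  1.68655164e+02]
food px [316.  73.] 128 rect [585.3 -59.7] [14.4  5.5] ang -3.2 z 0.101
food px [318. 190.] 3722 rect [496.9 -65.8] [150.   25.5] ang 3.7 z 0.11
food px [318. 310.] 635 rect [376.6 -73.5] [71.4 11.7] ang 3.8 z 0.104
max turn 0.175 max shift 1.7791290003819284
[[0,0,-0.174,-0.26,1.48,-0.23,4.4],[-0.001,0.001,-0.175,-0.51,1.41,-0.23,4.4],[0,0,-0.174,-0.75,1.3,-0.23,4.4],[-0.001,0,-0.175,-0.96,1.15,-0.23,4.4],[0,0.001,-0.174,-1.15,0.97,-0.23,4.4],[-0.001,0,-0.175,-1.3,0.75,-0.23,4.4],[0,0,-0.174,-1.41,0.51,-0.23,4.4],[-0.001,0.001,-0.175,-1.48,0.26,-0.23,4.4]]
[[0,0,-0.174,-1.5,0,-0.23,4.4],[0,0,-0.168,-1.52,0.24,0.89,4.4],[0,0,-0.167,-1.54,-0.02,0.89,4.4],[0,0,-0.168,-1.51,-0.27,0.89,4.4],[0,0,-0.167,-1.44,-0.52,0.89,4.4],[0,0,-0.168,-1.34,-0.76,0.89,4.4],[0,0,-0.167,-1.19,-0.97,0.89,4.4],[0,0,-0.168,-1.02,-1.15,0.89,4.4]]
[[0,0,-0.167,-0.81,-1.31,0.89,4.4],[0,0,-0.168,-0.58,-1.42,0.89,4.4],[0,0,0,0,0,0,4.4],[0,0,0,0,0,0,4.4],[0,0,0,0,0,0,4.4],[0,0,0,0,0,0,4.4],[0,0,0,0,0,0,4.4],[0,0,0,0,0,0,4.4]]
```

View pics/w9.png

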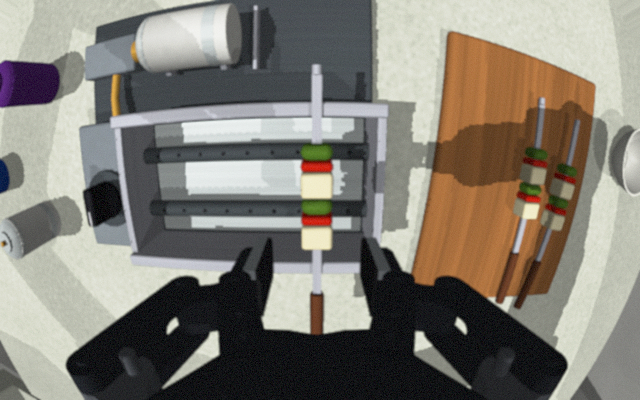

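Skewer 1 rests square across both rails (food at (316,195), 3.7°). Before the next pick I re-measure skewers 2 and 3 from the top.

Run:
```python
from h import *
im,d,p=cam('top'); P=pts(d,p); foods(im,d,P,.0385,.06,(.3,.7,-.48,-.2)); foods(im,d,P,.026,.06,(.25,.7,-.48,-.2))
im,d,p=cam('scene'); P=pts(d,p); foods(im,d,P,.034,.06,(.3,.7,-.46,-.2))
```

```text
food px [406. 213.] 117 rect [ 497.8 -334.9] [82.2 22. ] ang -0.9 z 0.043
food px [423. 219.] 107 rect [ 478.3 -392.9] [20.2 69.9] ang -7.8 z 0.043
food px [405. 220.] 392 rect [ 464.7 -333.5] [ 25.8 275.5] ang 0.2 z 0.038
food px [422. 225.] 358 rect [ 446.4 -389.3] [ 26.9 266. ] ang -6.3 z 0.038
food px [234. 245.] 208 rect [ 507.8 -337. ] [83.5 25.3] ang 0.7 z 0.041
food px [212. 252.] 217 rect [ 492.9 -397.3] [26.1 84.1] ang -7.0 z 0.041
```

>>> {"op": "servo_tool", "data": {
  "series": [
    [0,0,-0.175,-0.25,1.5,-0.25,4.4],
    [0,0,-0.175,-0.5,1.4,-0.25,4.4],
    [0,0,-0.175,-0.75,1.3,-0.25,4.4],
    [0,0,-0.175,-0.95,1.15,-0.25,4.4],
    [0,0,-0.175,-1.15,0.95,-0.25,4.4],
    [0,0,-0.175,-1.3,0.75,-0.25,4.4],
    [0,0,-0.175,-1.4,0.5,-0.25,4.4],
    [0,0,-0.175,-1.5,0.25,-0.25,4.4]
  ]
}}

```text
t: 36.9
ee_pos: [0.4722, -0.1854, 0.1996]
tool_rot: [[0.101, 0.995, -0.004], [0.995, -0.101, 0.0], [0.0, -0.004, -1.0]]
contact_force: [-0.0, -0.5, 0.0]
gripper_width: 0.044
gripper_force: 0.0
```

>>> {"op": "servo_tool", "data": {
  "series": [
    [0,0,-0.175,-1.5,0,-0.25,4.4],
    [0,0,-0.167,-1.5,0.25,0.9,4.4],
    [0,0,-0.167,-1.5,0,0.9,4.4],
    [0,0,-0.167,-1.5,-0.25,0.9,4.4],
    [0,0,-0.167,-1.45,-0.5,0.9,4.4],
    [0,0,-0.167,-1.35,-0.75,0.9,4.4],
    [0,0,-0.167,-1.2,-0.95,0.9,4.4],
    [0,0,-0.167,-1,-1.15,0.9,4.4]
  ]
}}

```text
t: 37.9
ee_pos: [0.495, -0.3042, 0.1386]
tool_rot: [[-0.947, 0.323, -0.004], [0.323, 0.947, 0.001], [0.004, -0.001, -1.0]]
contact_force: [0.6, 0.3, 0.6]
gripper_width: 0.0441
gripper_force: 0.0
```

>>> {"op": "servo_tool", "data": {
  "series": [
    [0,0,-0.167,-0.8,-1.3,0.9,4.4],
    [0,0,-0.167,-0.6,-1.4,0.9,4.4],
    [0,0,0,0,0,0,4.4],
    [0,0,0,0,0,0,4.4],
    [0,0,0,0,0,0,4.4],
    [0,0,0,0,0,0,4.4],
    [0,0,0,0,0,0,4.4],
    [0,0,0,0,0,0,4.4]
  ]
}}

```text
t: 38.9
ee_pos: [0.5021, -0.3335, 0.1217]
tool_rot: [[-1.0, 0.0, -0.003], [0.0, 1.0, -0.0], [0.003, -0.0, -1.0]]
contact_force: [0.5, -0.5, -0.2]
gripper_width: 0.044
gripper_force: 0.0
```

Run:
```python
from h import *
s=robot.read_state(); print(s['ee_pos'],s['tool_rot'].round(3).tolist(),s['qpos'].round(1))
im,d,p=cam('wrist'); P=wpts(d,p); foods(im,d,P,.034,.055,(.3,.7,-.48,-.2))
```

```text
[ 0.5021208  -0.33353394  0.1216621 ] [[-1.0, 0.0, -0.003], [0.0, 1.0, -0.0], [0.003, -0.0, -1.0]] [-33.5  20.9  -9.7  59.5  -0.1 -33.5]
food px [259.  34.] 933 rect [ 363.1 -381.3] [11.5 62.5] ang -6.4 z 0.036
food px [314.  40.] 1158 rect [ 370.9 -336.2] [10.8 73.2] ang 0.4 z 0.036
food px [245. 178.] 2994 rect [ 487.7 -395.4] [25.9 87.8] ang -6.5 z 0.043
food px [315. 194.] 2983 rect [ 501.9 -335.5] [87.1 25.1] ang 0.3 z 0.043
```

>>> {"op": "servo_tool", "data": {
  "series": [
    [0,0,0,0.05,-0.1,2,4.4],
    [0,0,0,0.05,-0.1,3,4.4],
    [0,0,0,0,0,3,4.4],
    [0,0,0,0,0,2,4.4],
    [0,0,0,0,0,1.2,4.4],
    [0,0,0,0,0,1,4.4],
    [0,0,0,0,0,0.6,4.4],
    [0,0,0,0,0,0.3,4.4]
  ]
}}

```text
t: 39.95
ee_pos: [0.5009, -0.3357, -0.0094]
tool_rot: [[-1.0, 0.0, -0.003], [0.0, 1.0, -0.0], [0.003, -0.0, -1.0]]
contact_force: [-0.6, 0.4, 0.2]
gripper_width: 0.0441
gripper_force: 0.0
```

>>> {"op": "servo_tool", "data": {
  "series": [
    [0,0,0,0,0,0,4.4],
    [0,0,0,0,0,0,4.4],
    [0,0,0,0,0,0,1.8],
    [0,0,0,0,0,0,1.8],
    [0,0,0,0,0,0,1.8],
    [0,0,0,0,0,0,1.8],
    [0,0,0,0,0,0,1.8],
    [0,0,0,0,0,0,1.8]
  ]
}}

```text
t: 40.95
ee_pos: [0.5011, -0.3359, -0.009]
tool_rot: [[-1.0, 0.0, -0.002], [0.0, 1.0, -0.0], [0.002, -0.0, -1.0]]
contact_force: [-0.1, -0.2, 5.5]
gripper_width: 0.0253
gripper_force: 41.4
```

>>> {"op": "servo_tool", "data": {
  "series": [
    [0,0,0,0,0,-0.5,1.8],
    [0,0,0,0,0,-1,1.8],
    [0,0,0,0,0,-2,1.8],
    [0,0,0,0,0,-3,1.8],
    [0,0,0,0,0,-3,1.8],
    [0,0,0,0,0,-2,1.8],
    [0,0,0,0,0,-1.5,1.8],
    [0,0,0,0,0,-0.5,1.8]
  ]
}}

```text
t: 41.95
ee_pos: [0.5014, -0.3358, 0.1265]
tool_rot: [[-1.0, -0.0, -0.002], [0.0, 1.0, -0.001], [0.002, -0.001, -1.0]]
contact_force: [-0.2, 0.7, -1.7]
gripper_width: 0.0252
gripper_force: 40.6
```

```bash
cat >> h.py <<'E'
def Df(a): return Ro.from_euler('z',np.radians(a)).as_matrix()@rot([0,1,0],[0,0,-1])
def held():
    im,d,p=cam('wrist'); s=robot.read_state(); P=wpts(d,p); L=((P-s['ee_pos'])@s['tool_rot'])*1000
    m=(abs(L[...,1])<18)&(L[...,2]<-44)&(L[...,2]>-60)&(L[...,0]<70)&(L[...,0]>-60)&(d>0); m[:, :296]=0; m[:,345:]=0
    q=L[m]; print('held: x range',np.percentile(q[:,0],[1,99]).round(1),'top',np.median(q[:,2]).round(1)); print(s['ee_pos'],s['gripper_width'],s['gripper_force'],s['contact_force'])
E
python3 - <<'E'
from h import *
held()
t=grate(0,0,0); plan([([t[0],t[1]-.05,.135],Df(3.6),6,1.8),([t[0],t[1],.125],Df(3.6),2,1.8),([t[0],t[1],.075],Df(3.6),4,1.8),([t[0],t[1],.060],Df(3.6),4,1.8)])
E
```

```text
held: x range [-33.8  43.5] top -51.7
[ 0.5013878  -0.33580055  0.12644971] 0.025261959577279097 40.59925854206085 [ 0.27201438  0.09968304 -0.61673423]
max turn 0.011 max shift 4.857952243486961
[[0,0,-0.01,0.34,4.84,-0.14,1.8],[0,-0.001,-0.011,0.29,4.84,-0.14,1.8],[0,0,-0.01,0.24,4.85,-0.14,1.8],[0,-0.001,-0.011,0.19,4.85,-0.14,1.8],[0,0,-0.01,0.14,4.85,-0.14,1.8],[0,0,-0.011,0.09,4.85,-0.14,1.8],[0,0,0,-0.16,2.5,0.5,1.8],[0,0,0,-0.16,2.5,0.5,1.8]]
[[0,0,0,0,0,1.25,1.8],[0,0,0,0,0,1.25,1.8],[0,0,0,0,0,1.25,1.8],[0,0,0,0,0,1.25,1.8],[0,0,0,0,0,0.37,1.8],[0,0,0,0,0,0.37,1.8],[0,0,0,0,0,0.37,1.8],[0,0,0,0,0,0.37,1.8]]
```

>>> {"op": "servo_tool", "data": {
  "series": [
    [0,0,-0.01,0.35,3.5,-0.15,1.8],
    [0,0,-0.01,0.3,5,-0.15,1.8],
    [0,0,-0.01,0.25,5.3,-0.15,1.8],
    [0,0,-0.01,0.2,5.3,-0.15,1.8],
    [0,0,-0.01,0.15,5.3,-0.15,1.8],
    [0,0,-0.013,0.1,4.7,-0.15,1.8],
    [0,0,0,-0.15,3,0.5,1.8],
    [0,0,0,-0.15,2,0.5,1.8]
  ]
}}

```text
t: 43.0
ee_pos: [0.479, 0.0066, 0.1237]
tool_rot: [[-0.998, -0.064, -0.004], [-0.064, 0.998, 0.0], [0.004, 0.0, -1.0]]
contact_force: [1.0, 0.2, -0.9]
gripper_width: 0.0255
gripper_force: 40.6
```

>>> {"op": "servo_tool", "data": {
  "series": [
    [0,0,0,0,0,0.8,1.8],
    [0,0,0,0,0,1,1.8],
    [0,0,0,0,0,1,1.8],
    [0,0,0,0,0,1,1.8],
    [0,0,0,0,0,0.6,1.8],
    [0,0,0,0,0,0,1.8],
    [0,0,0,0,0,0,1.8],
    [0,0,0,0,0,0,1.8]
  ]
}}

```text
t: 44.0
ee_pos: [0.4801, 0.0051, 0.081]
tool_rot: [[-0.998, -0.063, -0.002], [-0.063, 0.998, 0.0], [0.002, 0.0, -1.0]]
contact_force: [-0.2, 0.0, -1.5]
gripper_width: 0.0251
gripper_force: 40.6
```

Run:
```python
from h import *
held(); t=grate(0,0,0); plan([([t[0],t[1],.060],Df(3.6),4,1.8)])
```

```text
held: x range [-33.7  43.5] top -51.7
[0.48005307 0.00509798 0.08098041] 0.025312145086683238 40.61702370643616 [-0.8167574   0.044508   -0.88415033]
max turn 0.001 max shift 0.5204805471869242
[[0,-0.001,0,-0.02,-0.01,0.52,1.8],[0,0,0,-0.02,-0.01,0.52,1.8],[0,-0.001,0,-0.02,-0.01,0.52,1.8],[0,0,0,-0.02,-0.01,0.52,1.8],[0,0,0,0,0,0,1.8],[0,0,0,0,0,0,1.8],[0,0,0,0,0,0,1.8],[0,0,0,0,0,0,1.8]]
```

>>> {"op": "servo_tool", "data": {
  "series": [
    [0,0,0,0,0,0.6,1.8],
    [0,0,0,0,0,0.6,1.8],
    [0,0,0,0,0,0.5,1.8],
    [0,0,0,0,0,0.4,1.8],
    [0,0,0,0,0,0,1.8],
    [0,0,0,0,0,0,1.8],
    [0,0,0,0,0,0,4.4],
    [0,0,0,0,0,0,4.4]
  ]
}}

```text
t: 45.05
ee_pos: [0.4799, 0.0051, 0.0598]
tool_rot: [[-0.998, -0.063, -0.003], [-0.063, 0.998, -0.0], [0.003, 0.0, -1.0]]
contact_force: [0.6, 0.3, 0.2]
gripper_width: 0.0438
gripper_force: 0.0
```

>>> {"op": "servo_tool", "data": {
  "series": [
    [0,0,0,0,0,0,4.4],
    [0,0,0,0,0,-0.5,4.4],
    [0,0,0,0,0,-2,4.4],
    [0,0,0,0,0,-3,4.4],
    [0,0,0,0,0,-3,4.4],
    [0,0,0,0,0,-2,4.4],
    [0,0,0,0,0,-1,4.4],
    [0,0,0,0,0,0,4.4]
  ]
}}

```text
t: 46.05
ee_pos: [0.4804, 0.0051, 0.1751]
tool_rot: [[-0.998, -0.063, -0.002], [-0.063, 0.998, 0.0], [0.002, 0.0, -1.0]]
contact_force: [-0.1, -1.0, -0.5]
gripper_width: 0.0438
gripper_force: 0.0
```

Run:
```python
from h import *
im,d,p=cam('top'); P=pts(d,p); foods(im,d,P,.0385,.06,(.3,.7,-.48,-.2)); foods(im,d,P,.026,.06,(.25,.7,-.48,-.2))
im,d,p=cam('wrist'); P=wpts(d,p); foods(im,d,P,.104,.13,(.36,.6,-.2,.2)); print(robot.read_state()['ee_pos'])
plan([([.482,-.3,.15],Df(-4),6,4.4),([.487,-.3935,.12],Df(-6.4),2,4.4)])
```

```text
food px [423. 214.] 126 rect [ 483.3 -394.4] [22.2 79.9] ang -6.7 z 0.042
food px [422. 225.] 374 rect [ 449.4 -390.9] [ 26.5 273. ] ang -6.2 z 0.038
food px [226.  67.] 208 rect [375.5 -72.6] [27.2  5.9] ang 6.5 z 0.105
food px [317.  65.] 213 rect [372.5  -1.9] [22.5  6.5] ang 3.4 z 0.105
food px [231. 199.] 3100 rect [484.4 -65.2] [87.  25.3] ang 3.1 z 0.11
food px [317. 199.] 3364 rect [479.9   5.5] [86.9 25. ] ang 3.5 z 0.11
[0.47947764 0.00505659 0.17384423]
max turn 0.023 max shift 5.103969043793271
[[0,-0.001,0.022,0.28,-5.08,0.4,4.4],[0,0,0.022,0.16,-5.08,0.4,4.4],[0,-0.001,0.022,0.05,-5.08,0.4,4.4],[0,-0.001,0.023,-0.06,-5.08,0.4,4.4],[0,0,0.022,-0.17,-5.08,0.4,4.4],[0,-0.001,0.022,-0.29,-5.08,0.4,4.4],[0,0,0.021,-0.58,-4.65,1.5,4.4],[0,0,0.021,-0.67,-4.63,1.5,4.4]]
```

Skewers 1 and 2 are well seated. Now skewer 3.

>>> {"op": "servo_tool", "data": {
  "series": [
    [0,0,0.022,0.3,-4,0.3,4.4],
    [0,0,0.022,0.15,-5.4,0.3,4.4],
    [0,0,0.022,0.05,-6,0.3,4.4],
    [0,0,0.022,-0.05,-6,0.3,4.4],
    [0,0,0.022,-0.2,-6,0.3,4.4],
    [0,0,0.022,-0.3,-5.4,0.5,4.4],
    [0,0,0.021,-0.6,-4,1.6,4.4],
    [0,0,0.021,-0.65,-3,1.6,4.4]
  ]
}}

```text
t: 47.15
ee_pos: [0.4881, -0.3956, 0.1207]
tool_rot: [[-0.994, 0.113, -0.004], [0.113, 0.994, 0.001], [0.004, 0.0, -1.0]]
contact_force: [0.6, 0.3, 0.7]
gripper_width: 0.0437
gripper_force: 0.0
```

>>> {"op": "servo_tool", "data": {
  "series": [
    [0,0,0,0,0,0,4.4],
    [0,0,0,0,0,0,4.4],
    [0,0,0,0,0,0,4.4],
    [0,0,0,0,0,0,4.4],
    [0,0,0,0,0,0,4.4],
    [0,0,0,0,0,0,4.4],
    [0,0,0,0,0,0,4.4],
    [0,0,0,0,0,0,4.4]
  ]
}}

```text
t: 48.15
ee_pos: [0.489, -0.3939, 0.1226]
tool_rot: [[-0.994, 0.111, -0.003], [0.111, 0.994, 0.0], [0.003, -0.0, -1.0]]
contact_force: [1.2, 0.1, 0.1]
gripper_width: 0.044
gripper_force: 0.0
```

Run:
```python
from h import *
s=robot.read_state(); print(s['ee_pos'])
im,d,p=cam('wrist'); P=wpts(d,p); foods(im,d,P,.034,.055,(.3,.7,-.48,-.2))
plan([([.487,-.395,-.0095],Df(-6.5),8,4.4)])
```

```text
[ 0.4889729  -0.3939242   0.12257561]
food px [315.  41.] 1108 rect [ 357.5 -381.3] [11.2 73.3] ang -6.3 z 0.037
food px [315. 192.] 2994 rect [ 487.3 -395.7] [25.1 86.8] ang -6.2 z 0.043
max turn 0.001 max shift 1.6502424064360968
[[0,0,0,0.02,-0.02,1.65,4.4],[0,-0.001,0.001,0.02,-0.02,1.65,4.4],[0,0,0,0.02,-0.02,1.65,4.4],[0,0,0,0.02,-0.02,1.65,4.4],[0,-0.001,0,0.02,-0.02,1.65,4.4],[0,0,0.001,0.02,-0.02,1.65,4.4],[0,-0.001,0,0.02,-0.02,1.65,4.4],[0,0,0,0.02,-0.02,1.65,4.4]]
```

>>> {"op": "servo_tool", "data": {
  "series": [
    [0,0,0,0.1,-0.1,2,4.4],
    [0,0,0,0.05,-0.05,3,4.4],
    [0,0,0,0,0,3,4.4],
    [0,0,0,0,0,2,4.4],
    [0,0,0,0,0,1.3,4.4],
    [0,0,0,0,0,1,4.4],
    [0,0,0,0,0,0.6,4.4],
    [0,0,0,0,0,0.3,4.4]
  ]
}}

```text
t: 49.2
ee_pos: [0.4871, -0.3954, -0.0093]
tool_rot: [[-0.994, 0.111, -0.003], [0.111, 0.994, -0.0], [0.003, -0.001, -1.0]]
contact_force: [0.2, -0.4, -0.4]
gripper_width: 0.044
gripper_force: 0.0
```

>>> {"op": "servo_tool", "data": {
  "series": [
    [0,0,0,0,0,0,4.4],
    [0,0,0,0,0,0,4.4],
    [0,0,0,0,0,0,1.8],
    [0,0,0,0,0,0,1.8],
    [0,0,0,0,0,0,1.8],
    [0,0,0,0,0,0,1.8],
    [0,0,0,0,0,0,1.8],
    [0,0,0,0,0,0,1.8]
  ]
}}

```text
t: 50.2
ee_pos: [0.4873, -0.3956, -0.0089]
tool_rot: [[-0.994, 0.111, -0.002], [0.111, 0.994, -0.001], [0.002, -0.001, -1.0]]
contact_force: [0.2, 0.0, 4.2]
gripper_width: 0.0253
gripper_force: 41.0
```

>>> {"op": "servo_tool", "data": {
  "series": [
    [0,0,0,0,0,-0.5,1.8],
    [0,0,0,0,0,-1,1.8],
    [0,0,0,0,0,-2,1.8],
    [0,0,0,0,0,-3,1.8],
    [0,0,0,0,0,-3,1.8],
    [0,0,0,0,0,-2,1.8],
    [0,0,0,0,0,-1.5,1.8],
    [0,0,0,0,0,-0.5,1.8]
  ]
}}

```text
t: 51.2
ee_pos: [0.4877, -0.3955, 0.1266]
tool_rot: [[-0.994, 0.111, -0.002], [0.111, 0.994, -0.001], [0.002, -0.001, -1.0]]
contact_force: [0.1, -0.3, -1.5]
gripper_width: 0.0254
gripper_force: 40.3
```

Run:
```python
from h import *
held()
t=grate(0,.07,0); plan([([t[0],t[1]-.05,.135],Df(3.6),9,1.8),([t[0],t[1],.125],Df(3.6),3,1.8),([t[0],t[1],.08],Df(3.6),4,1.8)])
```

```text
held: x range [-33.6  43.7] top -51.6
[ 0.48761858 -0.39548356  0.12654752] 0.0250457619415956 40.2541583776474 [ 0.31530834 -1.36158151 -1.88508682]
max turn 0.02 max shift 4.673767217138654
[[0,0,-0.019,0.64,4.62,-0.1,1.8],[0,-0.001,-0.02,0.55,4.63,-0.1,1.8],[0,0,-0.019,0.46,4.65,-0.1,1.8],[0,0,-0.019,0.37,4.65,-0.1,1.8],[0,0,-0.02,0.28,4.66,-0.1,1.8],[0,-0.001,-0.019,0.19,4.66,-0.1,1.8],[-0.001,0,-0.019,0.1,4.67,-0.1,1.8],[0,0,-0.02,0.01,4.67,-0.09,1.8]]
[[0,0,-0.019,-0.08,4.67,-0.09,1.8],[0,0,0,-0.1,1.66,0.33,1.8],[0,0,0,-0.1,1.66,0.33,1.8],[0,0,0,-0.1,1.66,0.33,1.8],[0,0,0,0,0,1.12,1.8],[0,0,0,0,0,1.12,1.8],[0,0,0,0,0,1.12,1.8],[0,0,0,0,0,1.12,1.8]]
```

>>> {"op": "servo_tool", "data": {
  "series": [
    [0,0,-0.02,0.65,4,-0.1,1.8],
    [0,0,-0.02,0.55,4.6,-0.1,1.8],
    [0,0,-0.02,0.45,4.9,-0.1,1.8],
    [0,0,-0.02,0.35,4.9,-0.1,1.8],
    [0,0,-0.02,0.3,4.9,-0.1,1.8],
    [0,0,-0.02,0.2,4.9,-0.1,1.8],
    [0,0,-0.02,0.1,4.9,-0.1,1.8],
    [0,0,-0.02,0,4.8,-0.1,1.8]
  ]
}}

```text
t: 52.25
ee_pos: [0.4753, -0.0135, 0.1328]
tool_rot: [[-0.999, -0.05, -0.004], [-0.05, 0.999, 0.0], [0.004, 0.0, -1.0]]
contact_force: [0.2, -0.1, -0.5]
gripper_width: 0.0251
gripper_force: 40.3
```

>>> {"op": "servo_tool", "data": {
  "series": [
    [0,0,-0.015,-0.1,4,0,1.8],
    [0,0,0,-0.1,2.5,0.3,1.8],
    [0,0,0,-0.1,1.4,0.3,1.8],
    [0,0,0,-0.1,1,0.5,1.8],
    [0,0,0,0,0,1.2,1.8],
    [0,0,0,0,0,1.5,1.8],
    [0,0,0,0,0,1,1.8],
    [0,0,0,0,0,0.4,1.8]
  ]
}}

```text
t: 53.25
ee_pos: [0.4743, 0.0734, 0.0805]
tool_rot: [[-0.998, -0.063, -0.005], [-0.063, 0.998, -0.0], [0.005, -0.0, -1.0]]
contact_force: [0.0, 0.6, -1.6]
gripper_width: 0.0254
gripper_force: 40.3
```

>>> {"op": "servo_tool", "data": {
  "series": [
    [0,0,0,0,0,0,1.8],
    [0,0,0,0,0,0,1.8],
    [0,0,0,0,0,0,1.8],
    [0,0,0,0,0,0,1.8],
    [0,0,0,0,0,0,1.8],
    [0,0,0,0,0,0,1.8],
    [0,0,0,0,0,0,1.8],
    [0,0,0,0,0,0,1.8]
  ]
}}

```text
t: 54.25
ee_pos: [0.475, 0.074, 0.0816]
tool_rot: [[-0.998, -0.064, -0.003], [-0.064, 0.998, -0.0], [0.003, 0.0, -1.0]]
contact_force: [-0.3, 0.1, -0.7]
gripper_width: 0.0254
gripper_force: 40.3
```

Run:
```python
from h import *
held(); t=grate(0,.07,0); plan([([t[0],t[1],.060],Df(3.6),4,1.8)])
```

```text
held: x range [-33.5  43.7] top -51.6
[0.4750044  0.07398003 0.08160741] 0.02495417544569957 40.29037892818451 [-0.3760545   0.23532396 -1.31357742]
max turn 0.001 max shift 0.5415717865620402
[[0,-0.001,0,-0.04,0.01,0.54,1.8],[0,-0.001,0.001,-0.04,0.01,0.54,1.8],[0,0,0,-0.04,0.01,0.54,1.8],[0,-0.001,0,-0.04,0.01,0.54,1.8],[0,0,0,0,0,0,1.8],[0,0,0,0,0,0,1.8],[0,0,0,0,0,0,1.8],[0,0,0,0,0,0,1.8]]
```

>>> {"op": "servo_tool", "data": {
  "series": [
    [0,0,0,0,0,0.6,1.8],
    [0,0,0,0,0,0.6,1.8],
    [0,0,0,0,0,0.5,1.8],
    [0,0,0,0,0,0.4,1.8],
    [0,0,0,0,0,0.1,1.8],
    [0,0,0,0,0,0,1.8],
    [0,0,0,0,0,0,4.4],
    [0,0,0,0,0,0,4.4]
  ]
}}

```text
t: 55.3
ee_pos: [0.4753, 0.074, 0.06]
tool_rot: [[-0.998, -0.064, -0.002], [-0.064, 0.998, 0.0], [0.002, 0.0, -1.0]]
contact_force: [-0.7, -0.3, 0.5]
gripper_width: 0.0438
gripper_force: 0.0
```

>>> {"op": "servo_tool", "data": {
  "series": [
    [0,0,0,0,0,0,4.4],
    [0,0,0,0,0,-0.5,4.4],
    [0,0,0,0,0,-2,4.4],
    [0,0,0,0,0,-3,4.4],
    [0,0,0,0,0,-3,4.4],
    [0,0,0,0,0,-2,4.4],
    [0,0,0,0,0,-1,4.4],
    [0,0,0,0,0,0,4.4]
  ]
}}

```text
t: 56.3
ee_pos: [0.4757, 0.074, 0.1751]
tool_rot: [[-0.998, -0.064, -0.002], [-0.064, 0.998, 0.0], [0.002, 0.0, -1.0]]
contact_force: [-0.9, -0.1, -0.3]
gripper_width: 0.0442
gripper_force: 0.0
```

Run:
```python
from h import *
im,d,p=cam('wrist'); P=wpts(d,p); s=robot.read_state(); foods(im,d,P,.104,.13,(.36,.6,-.2,.2)); print(s['ee_pos'],s['qpos'])
save(im,'w10.png')
# knob measurement
m=(P[...,1]>.13)&(P[...,1]<.22)&(P[...,0]>.40)&(P[...,0]<.51)&(P[...,2]>.085)&(P[...,2]<.115)&(d>0)
q=P[m]; 
if len(q)>20: r=cv2.minAreaRect((q[:,:2]*1000).astype(np.float32)); print('knob w',r,np.percentile(q[:,2],[50,95]))
Z=np.load('top5.npz'); P=pts(Z['d'],robot.camera_params('top')); m=(P[...,1]>.14)&(P[...,1]<.21)&(P[...,0]>.40)&(P[...,0]<.51)&(P[...,2]>.085)&(P[...,2]<.125)&(Z['d']>0)
q=P[m]; print('knob t',cv2.minAreaRect((q[:,:2]*1000).astype(np.float32)),np.percentile(q[:,2],[50,95]))
```

```text
food px [229.  71.] 127 rect [372.5  -1.4] [23.6  4.9] ang 5.6 z 0.105
food px [317.  67.] 93 rect [369.6  67.6] [16.2  5.5] ang 3.7 z 0.105
food px [151.  76.] 75 rect [376.7 -71.4] [21.2  3.6] ang 7.8 z 0.105
food px [317. 198.] 3362 rect [474.9  74.4] [86.9 25.3] ang 3.4 z 0.11
food px [233. 198.] 3096 rect [479.3   5.4] [86.8 25.5] ang 3.5 z 0.11
food px [158. 200.] 2464 rect [484.9 -64.9] [87.4 25.8] ang 3.4 z 0.11
[0.47515367 0.07395263 0.17430899] [ 8.82722099e+00  6.26034767e+00 -2.14151094e+01  6.25084808e+01
  2.59606528e-02  5.16237646e+00]
knob w ((475.2392272949219, 157.405029296875), (35.54254150390625, 86.5457992553711), 51.88157272338867) [0.09579723 0.0973166 ]
knob t ((454.8221740722656, 175.4026336669922), (40.52901840209961, 14.163382530212402), 4.6525702476501465) [0.09437313 0.10201851]
```

View pics/w10.png

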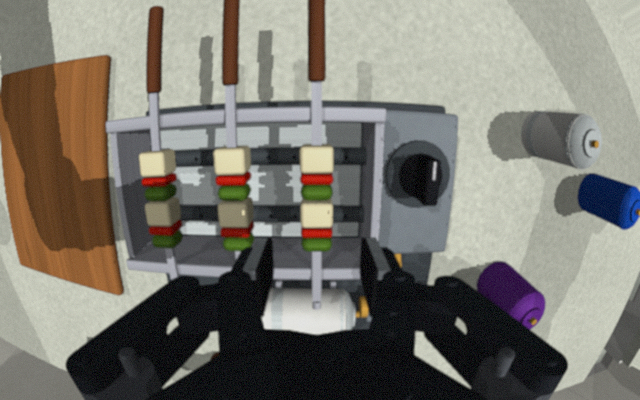

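All three skewers are seated: food at (475,74), (479,5) and (485,-65) mm, none touching. The tin is still cradled and the other stands at (565,140). Now the knob, at (425,178) in the picture.

Run:
```python
from h import *
plan([([.455,.175,.15],Df(4),5,3),([.455,.175,.08],Df(4),5,3),([.455,.175,.050],Df(4),6,3)])
```

```text
max turn 0.002 max shift 2.1153250341259615
[[0,-0.001,-0.001,0.27,2.04,0.49,3],[0,0,-0.001,0.27,2.04,0.49,3],[0,-0.001,-0.002,0.27,2.04,0.49,3],[0,-0.001,-0.001,0.26,2.04,0.49,3],[0,0,-0.001,0.26,2.04,0.49,3],[0,0,0,0,0,1.4,3],[0,0,0,0,0,1.4,3],[0,0,0,0,0,1.4,3]]
[[0,0,0,0,0,1.4,3],[0,0,0,0,0,1.4,3],[0,0,0,0,0,0.5,3],[0,0,0,0,0,0.5,3],[0,0,0,0,0,0.5,3],[0,0,0,0,0,0.5,3],[0,0,0,0,0,0.5,3],[0,0,0,0,0,0.5,3]]
```

>>> {"op": "servo_tool", "data": {
  "series": [
    [0,0,0,0.25,1.8,0.5,3],
    [0,0,-0.002,0.25,2.5,0.5,3],
    [0,0,-0.002,0.25,2.5,0.5,3],
    [0,0,-0.002,0.3,2,0.5,3],
    [0,0,0,0.3,1.4,0.4,3],
    [0,0,0,0,0,0.8,3],
    [0,0,0,0,0,0.6,3],
    [0,0,0,0,0,0,3]
  ]
}}

```text
t: 57.35
ee_pos: [0.4546, 0.1741, 0.136]
tool_rot: [[-0.998, -0.069, -0.004], [-0.069, 0.998, -0.001], [0.004, -0.0, -1.0]]
contact_force: [0.5, -0.9, -0.3]
gripper_width: 0.0301
gripper_force: 0.0
```

Run:
```python
from h import *
im,d,p=cam('wrist'); s=robot.read_state(); P=wpts(d,p); L=((P-s['ee_pos'])@s['tool_rot'])*1000
m=(abs(L[...,1])<28)&(P[...,2]>.088)&(P[...,2]<.104)&(L[...,0]<40)&(d>0)&(P[...,1]>.145); m[260:]=0
n,l,st,c=cv2.connectedComponentsWithStats(m.astype(np.uint8))
for i in range(1,n):
    if st[i,4]>60: q=P[l==i]; print(c[i],st[i,4],cv2.minAreaRect((q[:,:2]*1000).astype(np.float32)),np.median(q[:,2]))
print(s['ee_pos'])
```

```text
[315.01800948 211.92796209] 1055 ((456.5507507324219, 173.19949340820312), (41.40678405761719, 13.302557945251465), 3.612097978591919) 0.09739255010282469
[0.45489015 0.17421959 0.13641494]
```

>>> {"op": "servo_tool", "data": {
  "series": [
    [0,0,0.005,-0.1,0,1.5,3],
    [0,0,0,0,0,2,3],
    [0,0,0,0,0,2,3],
    [0,0,0,0,0,1.3,3],
    [0,0,0,0,0,0.8,3],
    [0,0,0,0,0,0.5,3],
    [0,0,0,0,0,0.4,3],
    [0,0,0,0,0,0,3]
  ]
}}

```text
t: 58.4
ee_pos: [0.4558, 0.175, 0.0517]
tool_rot: [[-0.998, -0.065, -0.003], [-0.065, 0.998, 0.0], [0.003, 0.0, -1.0]]
contact_force: [0.4, -0.5, -0.1]
gripper_width: 0.03
gripper_force: 0.0
```

>>> {"op": "servo_tool", "data": {
  "series": [
    [0,0,0,0,0,0,3],
    [0,0,0,0,0,0,1],
    [0,0,0,0,0,0,1],
    [0,0,0,0,0,0,1],
    [0,0,0,0,0,0,1],
    [0,0,0,0,0,0,1],
    [0,0,0,0,0,0,1],
    [0,0,0,0,0,0,1]
  ],
  "grip_force": 40
}}

```text
t: 59.4
ee_pos: [0.4561, 0.1736, 0.0522]
tool_rot: [[-0.998, -0.064, -0.002], [-0.064, 0.998, -0.003], [0.002, -0.003, -1.0]]
contact_force: [-0.3, -5.2, 4.1]
gripper_width: 0.0127
gripper_force: 40.0
```

>>> {"op": "servo_tool", "data": {
  "series": [
    [0,0,0.08,0,-0.1,0,1],
    [0,0,0.11,0,0,0,1],
    [0,0,0.11,0,0,0,1],
    [0,0,0.11,0,0,0,1],
    [0,0,0.11,0,0,0,1],
    [0,0,0.11,0,0,0,1],
    [0,0,0.11,0,0,0,1],
    [0,0,0.11,0,0,0,1]
  ]
}}

```text
t: 60.4
ee_pos: [0.4563, 0.1736, 0.0523]
tool_rot: [[-0.705, 0.71, -0.002], [0.71, 0.705, -0.001], [0.001, -0.002, -1.0]]
contact_force: [-1.5, -2.3, 3.6]
gripper_width: 0.013
gripper_force: 39.8
```

>>> {"op": "servo_tool", "data": {
  "series": [
    [0,0,0.11,0,0,0,1],
    [0,0,0.11,0,0,0,1],
    [0,0,0.11,0,0,0,1],
    [0,0,0.1,0,0,0,1],
    [0,0,0.08,0,0,0,1],
    [0,0,0.03,0,0,0,1],
    [0,0,0,0,0,0,1],
    [0,0,0,0,0,0,1]
  ]
}}

```text
t: 61.4
ee_pos: [0.4563, 0.1736, 0.0522]
tool_rot: [[-0.244, 0.97, -0.002], [0.97, 0.244, -0.001], [-0.0, -0.002, -1.0]]
contact_force: [-0.3, -2.5, 6.1]
gripper_width: 0.0134
gripper_force: 40.2
```

Run:
```python
from h import *
s=robot.read_state(); print(s['ee_pos'],s['gripper_width'],s['gripper_force'],s['contact_force'],s['ft_torque'],s['qpos'])
x=s['tool_rot'][:,0]; print('turned deg',(183.7-np.degrees(np.arctan2(x[1],x[0])))%360)
```

```text
[0.45633015 0.17362491 0.0522452 ] 0.013383938965263607 40.18307089805603 [-0.32550585 -2.50776096  6.13728672] [-0.62337848 -0.0691629  -0.05043089] [ 2.08280979e+01  1.30532764e+01 -3.05779022e+01  4.64808085e+01
  3.78188731e-03  9.67154727e+01]
turned deg 79.58736943150623
```

>>> {"op": "servo_tool", "data": {
  "series": [
    [0,0,0.02,0,0,0,1],
    [0,0,0,0,0,0,1],
    [0,0,0,0,0,0,3],
    [0,0,0,0,0,0,3],
    [0,0,0,0,0,0,3],
    [0,0,0,0,0,-1,3],
    [0,0,0,0,0,-2,3],
    [0,0,0,0,0,-3,3]
  ]
}}

```text
t: 62.4
ee_pos: [0.4553, 0.1737, 0.1122]
tool_rot: [[-0.224, 0.975, -0.004], [0.975, 0.224, -0.0], [0.001, -0.004, -1.0]]
contact_force: [-0.2, -0.4, -0.0]
gripper_width: 0.0297
gripper_force: 0.0
```

>>> {"op": "servo_tool", "data": {
  "series": [
    [0,0,0,0,0,-4,3],
    [0,0,0,0,0,-4,3],
    [0,0,0,0,0,-3,3],
    [0,0,0,0,0,-1.5,3],
    [0,0,0,0,0,0,3],
    [0,0,0,0,0,0,3],
    [0,0,0,0,0,0,3],
    [0,0,0,0,0,0,3]
  ]
}}

```text
t: 63.4
ee_pos: [0.4559, 0.1737, 0.2358]
tool_rot: [[-0.224, 0.975, -0.005], [0.975, 0.224, -0.001], [0.0, -0.005, -1.0]]
contact_force: [-0.1, 0.4, 0.5]
gripper_width: 0.0298
gripper_force: 0.0
```

Run:
```python
from h import *
im,d,p=cam('wrist'); s=robot.read_state(); P=wpts(d,p)
m=(np.hypot(P[...,0]-.456,P[...,1]-.174)<.03)&(P[...,2]>.088)&(P[...,2]<.106)&(d>0)
n,l,st,c=cv2.connectedComponentsWithStats(m.astype(np.uint8))
for i in range(1,n):
    if st[i,4]>60: q=P[l==i]; cc,v=line(q[:,:2]); print('knob',c[i],cv2.minAreaRect((q[:,:2]*1000).astype(np.float32)),np.degrees(np.arctan2(v[1],v[0])))
foods(im,d,P,.104,.13,(.43,.56,-.2,.13)); save(im,'w11.png')
im,d,p=cam('scene'); P=pts(d,p); m=(P[...,0]>.58)&(P[...,0]<.68)&(P[...,1]>0)&(P[...,1]<.16)&(P[...,2]>.06)&(P[...,2]<.1)&(d>0); q=P[m]; print('tin',q.min(0),q.max(0),np.percentile(q[:,2],98))
m=(abs(P[...,0]-.397)<.05)&(abs(P[...,1]-.362)<.05)&(P[...,2]>.02)&(d>0); q=P[m]; print('other',np.percentile(q,[2,50,98],axis=0).round(3).tolist())
save(cv2.resize(im[80:300,150:480],(780,520)),'s11.png')
```

```text
knob [317.02352941 181.32156863] ((456.32025146484375, 173.2445068359375), (12.539234161376953, 41.173377990722656), 13.111479759216309) -76.9857618486184
food px [318. 275.] 1255 rect [480.7  74.5] [68.2 26.6] ang 1.4 z 0.111
food px [309. 323.] 1148 rect [484.8   6.1] [81.4 26.3] ang 7.1 z 0.111
tin [0.58030725 0.004744   0.06001245] [0.6606635  0.1155878  0.09958261] 0.09440728543706525
other [[0.376, 0.329, 0.022], [0.41, 0.342, 0.069], [0.426, 0.375, 0.104]]
```

View pics/s11.png

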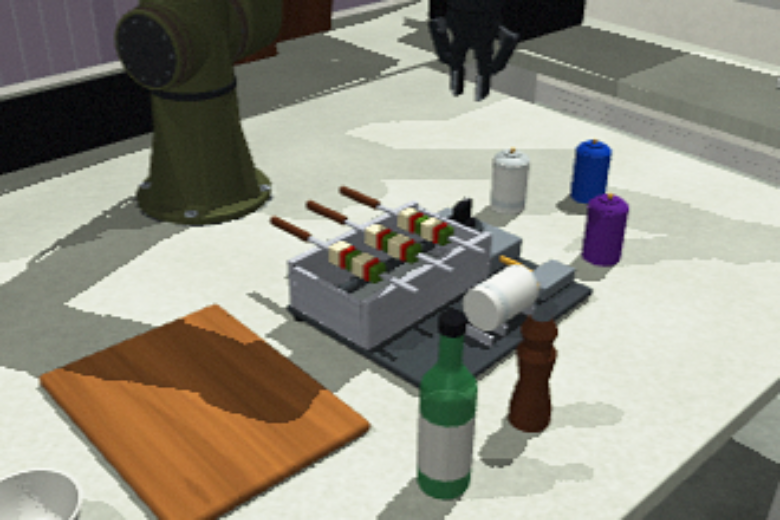

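The knob bar stands at -77°, about 80° from its start, so it is at the stop. The three skewers lie across the rails at (340,262), (392,243) and (425,226), the tin is in the saddles at (505,297), and the other tin is upright at (510,180). The bystanders are untouched.

```bash
python3 -c "
from cell import robot
print(robot.sign_off())"
```

```text
the job is handed in; nothing more can be done
None
```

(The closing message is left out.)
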